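Unhook the tube carrier from its barbed drain hook

ROBOT

A 6-joint arm with a two-finger parallel gripper is mounted at the origin on a cart in front of the work surface, level with it; the furniture and walls round the work are solid. World frame = base frame: x ahead of the robot, y to its left, z up, the work surface at z = 0. Lengths are in mm, angles in rad, forces in N, time in s.
With the tool pointing down it reaches from about 400 to 825 mm from the base axis. Payload 7 kg.
Tool frame: the origin (TCP) lies midway between the tips of the shut fingers; the grasp point (between the pads) lies 19 mm behind it (bot.hold_point_z is the distance from the TCP to the grasp point, in mm); z points along the fingers, y is the direction in which the jaws open and shut (so a half turn about z gives the same grasp; the last joint's range is limited). The gripper opens to 88 mm and grips with 3 to 60 N. Pads are 19 mm wide; open, the fingers measure 130 mm over their backs; the gripper's body (78 mm by 193 mm) begins 47 mm behind the grasp point.
Start: joints at [-0.963, 0.359, 0.012, 0, -1.224, -0.288], TCP at [212.177, -640.762, 196.861] pointing down, gripper open.
Joint ranges: [-3.07, 3.07], [-1.43, 2.12], [-1.02, 1.25], [-3.03, 1.67], [-3.05, -0], [-3.03, 3.03]. Speed limits (rad/s): [2.39, 2.39, 3.01, 3.14, 3.14, 3.14].

INTERFACE

Orientations are given as a rotation vector (axis times angle).
In Python, from station import bot gives the robot as it stands.
- The arm moves only by the tool drive_tool, never from a script. Its argument "motion" is a list of rows, each a list of 7 numbers: the turn, a rotation vector about the tool's x, y, z in units of 180 degrees (1.0 is 180 degrees), then the shift along the tool's x, y, z in units of 0.4 m (1.0 is 0.4 m), then the closure, from 0 (fully open) to 1 (shut). In form: [[ax, ay, az, x, y, z, hand], ...]. A call has 1 to 5 rows; each row is the pose to reach, as a shift and turn from the pose commanded when the call began, along the tool's axes at that moment, turning the shorter way round; what a row does not reach only later rows make up. A row lasts 1/8 s, in which the tool goes at most 62.5 mm and 10.7 degrees, less where a joint would pass 70% of its speed; a pose out of reach is approached as far as the arm can. A call with a number of a shift or a turn outside -1 to 1 is refused whole. A call with a gripper value outside its range is refused whole. The fingers move at their own pace and stop on an object; "force" is the grip in N (left out, the last holds). Time passes only in rows, so rows that repeat a pose let the fingers close. It gives the time, the measured TCP pose, the force and the opening at its end, in the units of the state.
- bot.get_obs(): the state, without advancing time (a new reading comes with each control period).
- bot.grab_frame(name): name is "scene" or "top" or "wrist"; returns the picture (384x512x3 uint8, blue, green, red); there is no depth.
- bot.get_calibration(name): a dict with "camera_matrix" (3x3 intrinsics, pixels), "distortion" ([k1, k2, p1, p2, k3] as OpenCV has them; the pictures are not rectified), "position" and "orientation" of the camera in the world; the wrist camera has in their place "T_tool_cam" (4x4, takes a point from camera to tool coordinates, whose origin is the TCP and whose axes are the flange's). Camera axes: x right, y up, looking along -z (the intrinsics and any distortion apply to the point x, -y, -z); pixel columns grow to the right and rows downward; lengths in mm; the calibration is good to about 2 mm. A picture is of the moment at which its call begins: read the wrist's pose just before it. get_calibration takes no time and is no camera call.
- bot.finish_job(): hands the job in, once; it reports no verdict.
Trained networks look in the newest picture that a camera, given by its name, has taken for a name from the list of things; names that differ only in an ending like _2 or _b are one class to them, and where a whole thing is asked for, a point or a joint stands for the part that bears it (a point fixed in the world has none). Each returns a list of dicts, best first, with "conf" (0 to 1); they miss things now and then, are a little off and sometimes report something else, mostly with a low value. They report only what shows in the picture. A call takes as long as a camera call. They do not tell look-alikes from the thing itself.
- bot.spot_in(target, camera): "location" ([x, y, z] in mm, in world coordinates, good to about 4 mm: the middle of the surface that is visible of it).
The state is a dict: "time_s": time; "joints": joint angles; "qd": joint speeds; "joint_torque": joint torques, N m; "eef_pos": TCP position; "ee_rot": TCP orientation; "contact_force": force on the tool from outside, world axes, zero at the start; "ft_torque": the same for the moment, N m; "finger_gap": opening from 0.0 (shut) to 1.0 (fully open).
Only numpy, scipy, OpenCV 4.12 (cv2) and the standard library are available. Lean on these libraries where they do the work, as an engineer would, in place of code of your own. Each camera call takes 0.05 s, during which the arm holds its last target.

TASK

Take the metal tube carrier off the barbed drain hook and set it down gently, standing upright flat on the floor of the red tray, then let go. The hook only lets it go if you raise it, slide it out to the bend, tilt its top back towards the post and draw it off along the upturned tip; do not force the hook (feel for it, it takes only light forces), and leave the tray and the things around it where they are.

Things in the scene. Friction and masses are not known exactly. Their poses are not given: they have to be found in the camera images.
- carrier: Loose bare-metal tube carrier, about 0.25 kg: block 44 (x) x 80 (y) x 18 mm with four tube holes; from its middle a handle plate 10 mm thick (x), 26 mm wide (y) rises to 150 mm height. Origin: centre of the block's underside; z up the plate, x across its thickness. It hangs by its window on the stand's rod, its x pointing outward along the rod.
- window (a point): Centre of the closed window through the carrier's plate, 65 mm above the carrier's origin: 20 mm wide (y), 14 mm high (from 58 to 72 mm). At the start its top edge rests on the rod. Upright it cannot pass the barb at the rod's tip; with the plate's top tilted 30 to 45 degrees back towards the post it can.
- handle (a point): Middle of the solid upper part of the carrier's plate, 134 mm above its origin, 69 mm above the window's centre: the place to grip, across the 10 mm thickness (x), high enough that fingers stay clear of the rod when tilted.
- stand: Drain stand screwed to the bench. Origin: centre of its foot on the bench, z up, x = outward along the rod. Foot 100 (x) x 90 x 10 mm, post 14 mm thick, on top a clamp sleeve 24 x 22 x 20 mm (top at 115 mm) with a thumb screw on +y. It carries the barbed rod. The stand and rod must never be loaded with more than 25 N, by whatever touches them.
- rod_axis (a point): Point on the rod's axis in the sleeve, 105 mm above the stand's origin, axes as the stand's. The 6 mm round rod runs level along +x, then bends 40 degrees up (still outward) and ends 24 mm past the bend (centre line, rounded end). The bend lies an unknown 66 to 118 mm from this point along x, to be found by touch or eye; rod firmly clamped, no give.
- barb_side (a point): The point 25 mm above rod_axis, on the side of the rod where the barb is (above). From the rod's end a 3.6 mm thick barb, 11 mm long, points back to the post above the upturned tip, 30 degrees off it (nearly level). Square to the tip's centre line, tip and barb reach from 3 mm below to 7.3 mm above it: 10.3 mm in all.
- tray: Loose red instrument tray, 130 (x) x 190 (y) x 31 mm, open on top, walls and floor 3 mm, 0.12 kg. Origin: centre of its underside, z up.
- timer: Bystander: flat bench timer 66 x 66 x 18 mm. Origin: centre of underside.
- small_bottle: Bystander: small brown bottle, 40 mm across, 75 mm tall. Origin: centre of underside.
- cuvette_box: Bystander: white lidded box 62 x 100 x 39 mm. Origin: centre of underside.
Mind the look-alikes: they are no part of the job. There is more than one size of the stand; the job needs the larger.

How it is judged (in metres and radians):
On the way, in this order (a step that is already met when the one before it is completed fails the run):
1. the carrier is clear of the hook, past the rod's tip (x of window in the frame of stand above 0.155 m and contact force between carrier and stand below 0.1 N), for 0.2 s.
2. the carrier is lowered to the tray's floor (within 7 mm of it) while still held by the fingers, not dropped (z of carrier in the frame of tray between 0 and 0.01 m and horizontal distance between carrier and tray below 0.09 m and contact force between carrier and the fingers above 1 N), for 0.05 s.
At the end, for the whole second after the job is handed in: The carrier stands upright (within 0.08 rad) and at rest, its underside on the tray's floor (origin 0 to 7 mm above the tray's underside, within 45 mm in x and 75 mm in y of the tray's centre, the tray flat on the bench within 0.05 rad) (z of carrier in the frame of tray between 0 and 0.007 m and x of carrier in the frame of tray between -0.045 and 0.045 m and y of carrier in the frame of tray between -0.075 and 0.075 m and angle between carrier's own z axis and vertical below 0.08 rad and angle between tray's own z axis and vertical below 0.05 rad and linear speed of carrier below 0.02 m/s); the robot touches nothing.
It fails at once if the stand or its hook is loaded with more than 25 N (contact force between stand and anything else above 25 N).
It fails at once if the carrier is pressed or slammed into the tray (over 80 N) (contact force between carrier and tray above 80 N).
It fails at once if the tray is shoved more than 40 mm (distance of tray from where it was at the start of the episode above 0.04 m).
It fails at once if a bystander is moved more than 25 mm (distance of any of timer, small_bottle, cuvette_box from where it was at the start of the episode above 0.025 m).
It also fails if it takes over 58 s, if anything falls off the work surface, if the arm or the gripper's body presses on something with over 40 N, if the wrist force passes 120 N, or if a joint passes its speed limit or range.

## Working session

There is one attempt and no reset: what is moved stays moved. The work goes in short steps, Python scripts to look and compute and a tool call to move; the robot and the scene stay as the last step left them, time stands still between calls to the robot, and variables do not carry over. Pictures are saved under pics/ and viewed, and the job is handed in when it is done.

Besides the shell and the picture viewer there is one more tool, called after "Request:" as a command line: name --pt "numbers of a row" for each row, then --argument value for the rest. drive_tool: Moves the arm, as the interface text tells. Shifts and turns lie within -1 to 1; 1 stands for 0.4 m of shift or 180 degrees of turn. Its arguments: {"type":"object","properties":{"motion":{"type":"array","items":{"type":"array","items":{"type":"number","minimum":-1,"maximum":1}}},"force":{"type":"number"}},"required":["motion"]}

```bash
ls; mkdir -p pics
python3 - <<'E'
from station import bot
import cv2
o=bot.get_obs();print(o)
for c in ["scene","top"]:
    cv2.imwrite(f"pics/{c}0.png",bot.grab_frame(c)); print(c,bot.get_calibration(c))
print(bot.get_calibration("wrist"),bot.hold_point_z)
for t in ["carrier","stand","tray","window","handle","rod_axis"]:
    for c in ["scene","top"]:
        print(t,c,[(d['conf'],d['location']) for d in bot.spot_in(t,c)])
E
```

```text
pics
{'time_s': 0.0, 'joints': array([-9.62943903e-01,  3.59402744e-01,  1.10770272e-02, -3.37677848e-04,
       -1.22412812e+00, -2.88117004e-01]), 'qd': array([-0.00098039,  0.00035726,  0.0010419 ,  0.00226863, -0.00034682,
       -0.00065143]), 'joint_torque': array([ 2.59520284e-04, -5.82711554e+01,  2.93058801e+01,  6.99719220e+00,
        7.02770718e-03, -1.38980645e-04]), 'eef_pos': array([ 211.96935703, -640.28606345,  195.92264524]), 'ee_rot': array([ 4.99855403e-01, -3.10113360e+00, -2.56235590e-03]), 'contact_force': array([-0.11564308, -0.3140225 ,  0.60191293]), 'ft_torque': array([ 0.04165051, -0.02382188,  0.05012306]), 'finger_gap': 0.9986982744138081}
scene {'camera_matrix': array([[492.96823142,   0.        , 265.40455144],
       [  0.        , 492.96823142, 189.12899375],
       [  0.        ,   0.        ,   1.        ]]), 'distortion': array([-0.06332497,  0.        ,  0.        ,  0.        ,  0.        ]), 'position': array([ 371.65101182, -596.03672648, 1214.21168233]), 'orientation': array([ 0.54992441, -0.08948807, -0.25864752])}
top {'camera_matrix': arra
[... 914 characters left out ...]
000e+00,  0.00000000e+00,  0.00000000e+00,
         1.00000000e+00]])} 18.8
carrier scene [(0.81, [597.1, 85.1, 54.9])]
carrier top [(0.56, [588.9, 89.9, 52.9])]
stand scene [(0.77, [421.6, 188.8, 12.1]), (0.67, [573.6, 132.0, 7.9])]
stand top [(0.83, [578.7, 138.8, 14.8])]
tray scene [(0.76, [548.4, -225.1, 7.9])]
tray top [(0.61, [551.1, -227.4, 5.5])]
window scene [(0.7, [596.3, 91.5, 54.6])]
window top [(0.72, [592.0, 92.2, 54.5]), (0.65, [535.8, 332.6, 38.6])]
handle scene [(0.69, [596.4, 86.1, 53.2])]
handle top [(0.69, [593.2, 90.4, 52.1])]
rod_axis scene [(0.79, [574.2, 137.5, 8.0])]
rod_axis top [(0.97, [425.7, 186.1, 8.1]), (0.68, [579.6, 143.1, 12.6]), (0.26, [591.2, 91.6, 53.4])]
```

View pics/scene0.png

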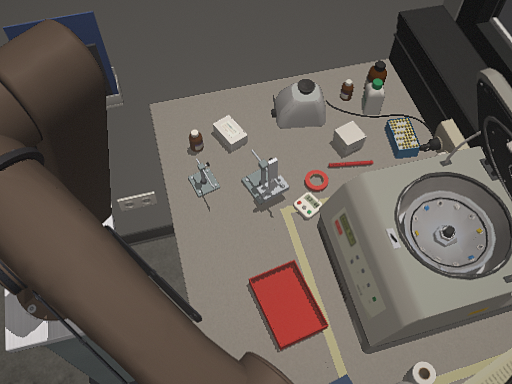

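View pics/top0.png

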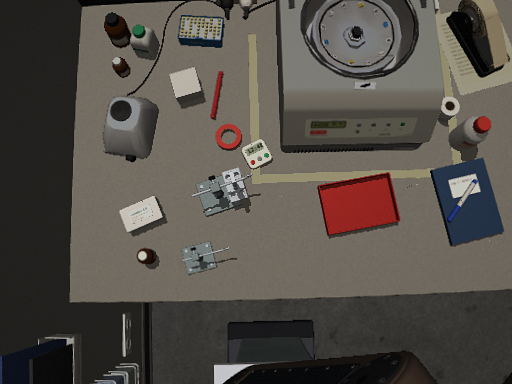

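Run:
```python
import cv2
a=cv2.imread("pics/scene0.png");cv2.imwrite("pics/s_crop.png",cv2.resize(a[60:200,210:400],None,fx=4,fy=4,interpolation=cv2.INTER_CUBIC))
a=cv2.imread("pics/top0.png");cv2.imwrite("pics/t_crop.png",cv2.resize(a[30:180,130:320],None,fx=4,fy=4,interpolation=cv2.INTER_CUBIC))
```

```text
(no output)
```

View pics/s_crop.png

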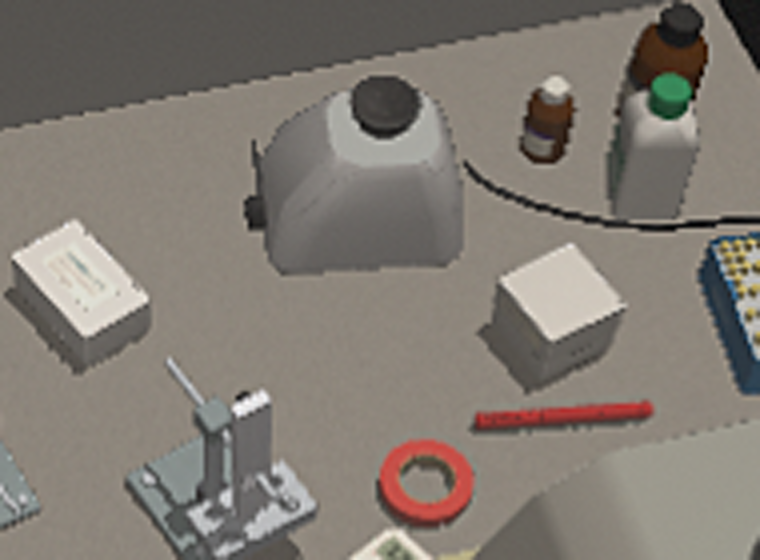

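View pics/t_crop.png

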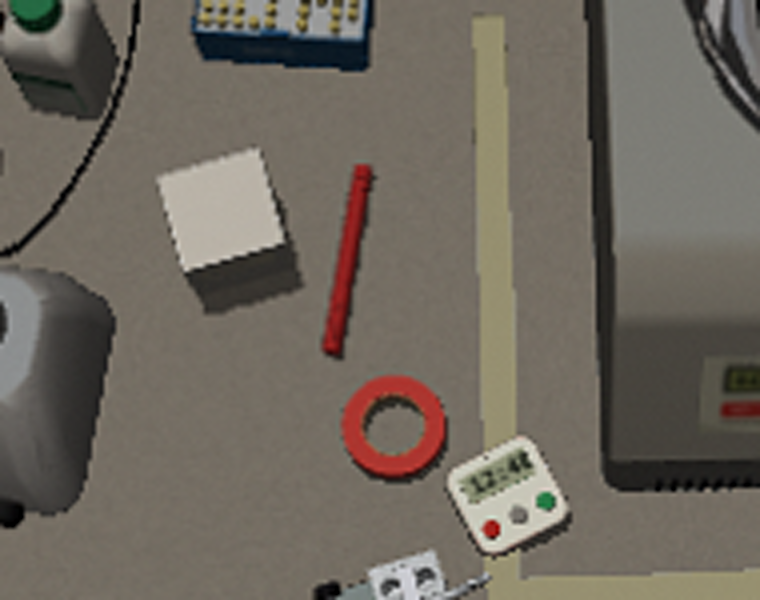

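The larger stand, with the carrier on it, is at scene (265,182) / top (222,192). The smaller look-alike is empty, at scene (204,180) / top (200,258). The tray is at scene (288,303) and the timer at top (257,153), close to the hook tip. I'll enlarge the stand.

Run:
```python
import cv2
a=cv2.imread("pics/scene0.png")[135:220,225:315]
b=cv2.imread("pics/top0.png")[140:225,180:270]
f=lambda x:cv2.resize(x,(790,746),interpolation=cv2.INTER_CUBIC)[:, :]
import numpy as np
cv2.imwrite("pics/s2.png",cv2.resize(a,None,fx=7,fy=7,interpolation=cv2.INTER_CUBIC))
cv2.imwrite("pics/t2.png",cv2.resize(b,None,fx=7,fy=7,interpolation=cv2.INTER_CUBIC))
```

```text
(no output)
```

View pics/s2.png

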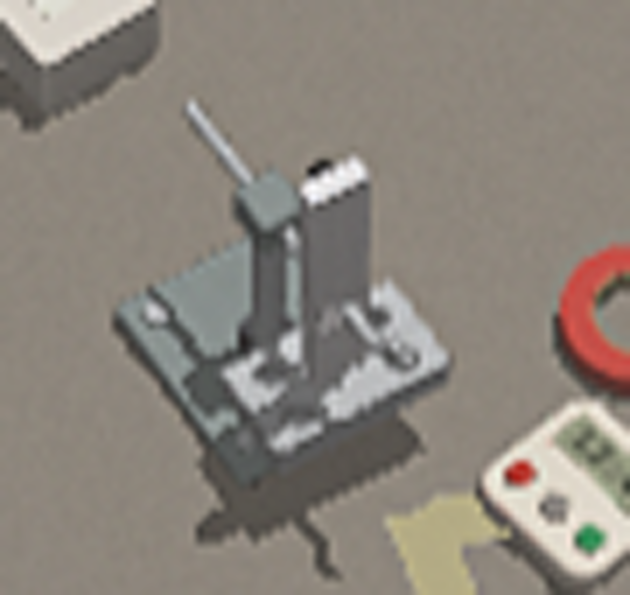

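View pics/t2.png

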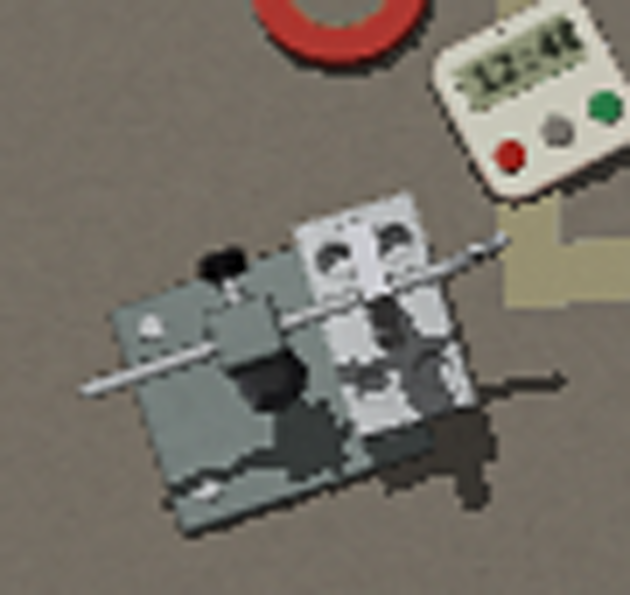

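```bash
cat > h.py <<'E'
import numpy as np, cv2
from scipy.spatial.transform import Rotation as R
from station import bot
def cam(name,obs=None):
    c=bot.get_calibration(name); K=c['camera_matrix'];D=c['distortion']
    if name=='wrist':
        T=np.eye(4);T[:3,:3]=R.from_rotvec(obs['ee_rot']).as_matrix();T[:3,3]=obs['eef_pos']
        M=T@c['T_tool_cam'];Rc,p=M[:3,:3],M[:3,3]
    else: Rc,p=R.from_rotvec(c['orientation']).as_matrix(),np.array(c['position'])
    return K,D,Rc@np.diag([1.,-1,-1]),p
def ray(C,px):
    K,D,Rc,p=C
    u=cv2.undistortPoints(np.array(px,float).reshape(-1,1,2),K,D).reshape(-1,2)
    return p,(Rc@np.c_[u,np.ones(len(u))].T).T
def onz(C,px,z):
    p,d=ray(C,px); z=np.broadcast_to(z,(len(d),)); return p+d*((z-p[2])/d[:,2])[:,None]
def proj(C,X):
    K,D,Rc,p=C; Xc=(np.atleast_2d(X)-p)@Rc
    return cv2.projectPoints(Xc.reshape(-1,1,3),np.zeros(3),np.zeros(3),K,D)[0].reshape(-1,2)
E
python3 - <<'E'
from h import *
np.set_printoptions(precision=1,suppress=True)
t=cam('top');s=cam('scene')
tp=lambda *a:[(x/7+180,y/7+140) for x,y in a]
sp=lambda *a:[(x/7+225,y/7+135) for x,y in a]
print("foot top",onz(t,tp((112,312),(185,530)),10))
print("foot scene",onz(s,sp((118,308),(245,470)),10))
print("rod",onz(t,tp((85,390),(215,347),(285,322),(500,240)),[105,105,105,120]))
print("rod scene back",onz(s,sp((190,103)),105))
print("sleeve top",onz(t,tp((207,312),(262,295),(283,340),(225,363)),115))
print("sleeve scene",onz(s,sp((238,205),(265,230),(305,208),(272,175)),115))
print("plate top scene",onz(s,sp((305,205),(303,185),(360,157),(370,178)),186))
print("plate top top?",onz(t,tp((345,222),(375,215),(390,285),(360,290)),186))
E
```

```text
foot top [[608.5 195.3  10. ]
 [525.9 168.7  10. ]]
foot scene [[531.4 170.5  10. ]
 [562.   81.6  10. ]]
rod [[564.8 192.5 105. ]
 [578.7 147.4 105. ]
 [586.8 123.1 105. ]
 [610.7  48.1 120. ]]
rod scene back [[570.  197.1 105. ]]
sleeve top [[589.3 149.  115. ]
 [594.7 130.1 115. ]
 [578.9 123.1 115. ]
 [571.4 143.  115. ]]
sleeve scene [[573.8 137.8 115. ]
 [580.8 123.9 115. ]
 [598.5 129.8 115. ]
 [590.3 148.2 115. ]]
plate top scene [[584.2  84.2 186. ]
 [585.9  92.9 186. ]
 [609.4  99.6 186. ]
 [610.3  89.7 186. ]]
plate top top? [[605.2  96.9 186. ]
 [607.2  87.2 186. ]
 [584.2  82.8 186. ]
 [582.8  92.5 186. ]]
```

```bash
cat >> h.py <<'E'
np.set_printoptions(precision=2,suppress=True)
def pose(o): return R.from_rotvec(o['ee_rot']),np.array(o['eef_pos'])
def delta(Rt,pt,o=None,pc=None):
    o=o or bot.get_obs(); Rc,p=pose(o) if pc is None else pc
    return np.round((Rc.inv()*Rt).as_rotvec()/np.pi,4), np.round(Rc.inv().apply(np.array(pt)-p)/400,4)
E
python3 - <<'E'
from h import *
Rc,p=pose(bot.get_obs()); print(Rc.as_matrix())
h=np.array([.953,.302,0]);z=np.array([0,0,1.]);rod=np.array([.302,-.953,0])
a=np.radians(38)
tz=h*np.sin(a)-z*np.cos(a); ty=-rod; tx=np.cross(ty,tz)
Rt=R.from_matrix(np.c_[tx,ty,tz])
P=np.array([602,80,110]); b=np.radians(38+17.4); d=h*np.sin(b)-z*np.cos(b)
C=bot.get_calibration('wrist')['T_tool_cam']
camp=P-300*d; pt=camp-Rt.apply(C[:3,3]); print(pt, Rt.apply(-C[:3,2]),d)
print(delta(Rt,pt)); print(delta(Rc,[500,0,260]))
t=cam('top');s=cam('scene')
print("timer",onz(t,[(257,153)],18))
print("tray top rim",onz(t,[(318,187),(390,174),(399,219),(328,236)],31))
E
```

```text
[[-0.95 -0.31  0.  ]
 [-0.31  0.95 -0.  ]
 [-0.   -0.   -1.  ]]
[539.22  58.79 182.09] [ 0.79  0.25 -0.57] [ 0.78  0.25 -0.57]
(array([ 0.  , -0.21,  0.  ]), array([-1.33,  1.4 ,  0.04]))
(array([0., 0., 0.]), array([-1.19,  1.29, -0.16]))
timer [[686.85  33.64  18.  ]]
tray top rim [[ 590.36 -120.7    31.  ]
 [ 619.82 -310.13   31.  ]
 [ 502.06 -325.98   31.  ]
 [ 464.07 -140.81   31.  ]]
```

Request:
drive_tool --pt "0 0 0 -0.1 0.1 -0.04 0" --pt "0 0 0 -0.2 0.21 -0.08 0" --pt "0 0 0 -0.3 0.32 -0.12 0" --pt "0 0 0 -0.4 0.43 -0.16 0" --pt "0 0 0 -0.5 0.54 -0.16 0" --force 20

```text
time_s: 1.32
eef_pos: [335.2, -371.6, 262.5]
ee_rot: [-0.5, 3.099, -0.003]
contact_force: [1.1, 0.6, 0.3]
finger_gap: 1.003
```

Request:
drive_tool --pt "0 0 0 -0.1 0.1 0 0" --pt "0 0 0 -0.2 0.2 0 0" --pt "0 0 0 -0.3 0.3 0 0" --pt "0 0 0 -0.4 0.4 0 0" --pt "0 0 0 -0.5 0.5 0 0"

```text
time_s: 1.95
eef_pos: [461.7, -118.3, 261.4]
ee_rot: [-0.5, 3.1, -0.0]
contact_force: [0.6, -0.4, 0.3]
finger_gap: 1.003
```

```bash
cat > a.py <<'E'
from h import *
h=np.array([.953,.302,0]);z=np.array([0,0,1.]);rod=np.array([.302,-.953,0])
a=np.radians(38)
tz=h*np.sin(a)-z*np.cos(a); ty=-rod; tx=np.cross(ty,tz)
Rt=R.from_matrix(np.c_[tx,ty,tz])
o=bot.get_obs();print(o['time_s'],o['joints'],o['eef_pos'],o['contact_force'])
print(delta(Rt,[535,58,185]))
E
python3 a.py
```

```text
1.95 [ 0.16 -0.01 -0.3   0.   -1.28 -1.41] [ 461.69 -118.28  261.41] [ 0.64 -0.43  0.28]
(array([ 0.  , -0.21,  0.  ]), array([-0.31,  0.36,  0.19]))
```

Request:
drive_tool --pt "0 -0.05 0 -0.08 0.1 0 0" --pt "0 -0.1 0 -0.16 0.2 0.02 0" --pt "0 -0.15 0 -0.24 0.3 0.1 0" --pt "0 -0.21 0 -0.31 0.36 0.19 0" --pt "0 -0.21 0 -0.31 0.36 0.19 0"

```text
time_s: 2.58
eef_pos: [538.4, 52.1, 194.5]
ee_rot: [-0.404, 2.465, 0.159]
contact_force: [-124.0, -12.5, -165.5]
finger_gap: 1.0
```

Request:
drive_tool --pt "0 0 0 0 0 0 0" --pt "0 0 0 0 0 0 0"

```text
time_s: 2.82
eef_pos: [537.2, 48.6, 192.5]
ee_rot: [-0.404, 2.471, 0.151]
contact_force: [0.7, -0.4, -0.2]
finger_gap: 1.0
```

```bash
python3 a.py
python3 - <<'E'
from h import *
import pickle
o=bot.get_obs(); im=bot.grab_frame('wrist'); cv2.imwrite('pics/w1.png',im); pickle.dump(o,open('w1.pkl','wb'))
E
```

```text
2.825 [ 0.47 -0.22 -1.02  0.5  -0.15 -2.18] [537.22  48.59 192.54] [ 0.69 -0.43 -0.17]
(array([ 0.01, -0.01,  0.  ]), array([0.01, 0.02, 0.02]))
```

View pics/w1.png

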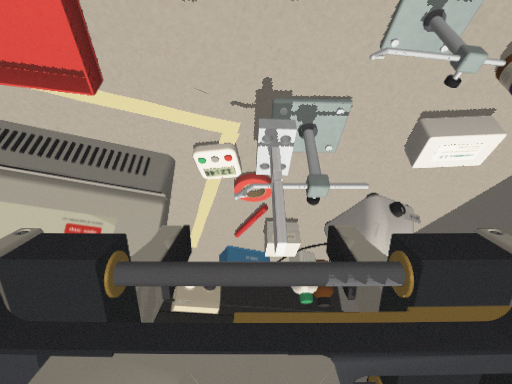

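The carrier hangs upright at about (280,190) and the hook tip is at about (240,187). That move showed a large force transient (about 165 N) when joint 3 ran into its range limit at -1.02. There was no contact in the picture. From here I'll stay away from that limit and move more gently.

Run:
```python
import cv2
a=cv2.imread("pics/w1.png")
cv2.imwrite("pics/w1c.png",cv2.resize(a[90:260,225:375],None,fx=5,fy=5,interpolation=cv2.INTER_CUBIC)[:600])
cv2.imwrite("pics/w1d.png",cv2.resize(a[160:220,225:325],None,fx=8,fy=8,interpolation=cv2.INTER_CUBIC))
```

```text
(no output)
```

View pics/w1d.png

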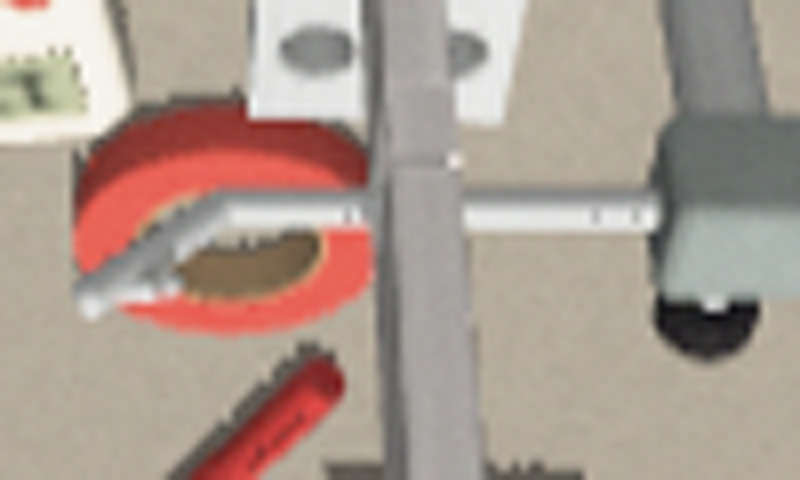

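View pics/w1c.png

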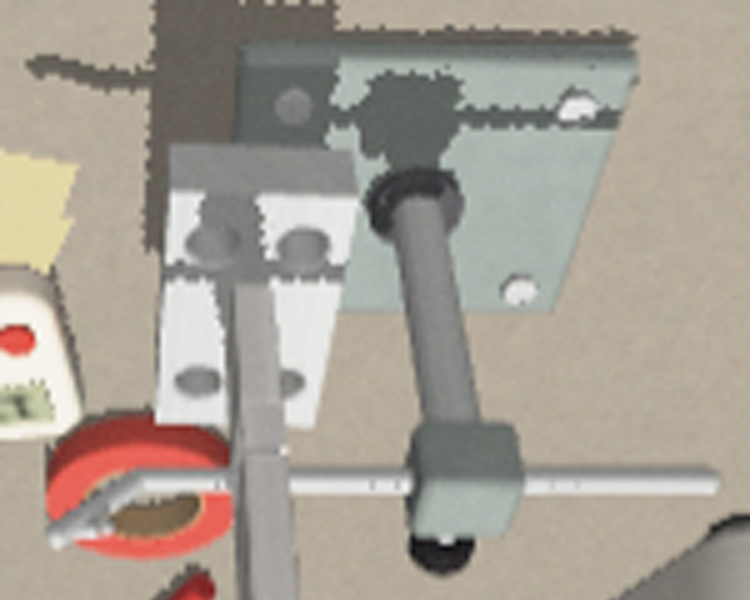

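```bash
cat > fit.py <<'E'
from h import *
import pickle
from scipy.optimize import least_squares
w=cam('wrist',pickle.load(open('w1.pkl','rb')));t=cam('top');s=cam('scene')
d=lambda x,y:(x/8+225,y/8+160); c=lambda x,y:(x/5+225,y/5+90)
T=lambda x,y:(x/7+180,y/7+140); S=lambda x,y:(x/7+225,y/7+135)
c40,s40=np.cos(np.radians(40)),np.sin(np.radians(40))
def model(q):
    x,y,yaw,L,rr,cx=q
    loc=[('bend',w,d(230,210),(L,0,105)),('em',w,d(656,209),(12,0,105)),('tip',w,d(90,297),(L+23*c40,0,105+23*s40)),
     ('rear',w,c(717,482),(-rr,0,105)),('foot1',w,c(633,68),(-50,-45,10)),('foot2',w,c(552,310),(-50,45,10)),
     ('tipT',t,T(500,240),(L+23*c40,0,105+23*s40)),('rearT',t,T(85,390),(-rr,0,105)),('f1T',t,T(112,312),(-50,45,10)),('f2T',t,T(185,530),(-50,-45,10)),
     ('rearS',s,S(190,103),(-rr,0,105)),('f1S',s,S(118,308),(-50,-45+90*0,10)) if 0 else ('f2S',s,S(245,470),(50,-45,10)),
     ('f1S',s,S(118,308),(-50,-45,10)),
     ('pt1S',s,S(305,205),(cx-5,-13,186)),('pt2',s,S(303,185),(cx-5,-13,186)) if 0 else ('pt3S',s,S(360,157),(cx-5,13,186)),('pt4S',s,S(370,178),(cx+5,13,186)),
     ('b1',w,c(155,425),(cx+22,40,54)),('b2',w,c(316,427),(cx-22,40,54)),('b3',w,c(168,190),(cx+22,-40,54)),('b4',w,c(358,195),(cx-22,-40,54))]
    r=R.from_euler('z',yaw); out=[]
    for n,C,px,l in loc:
        out.append((n,(proj(C,r.apply(l)+[x,y,0])[0]-px)*(3 if 0 else 1)))
    return out
f=lambda q:np.concatenate([e for n,e in model(q)])
r=least_squares(f,[584,137,-1.263,73,70,49],loss='soft_l1')
if __name__=='__main__':
    print(r.x); 
    for n,e in model(r.x): print(n,e)
E
python3 fit.py
```

```text
[586.46 138.23  -1.26  73.7   61.41  45.98]
bend [-1.19 -0.93]
em [-1.31 -0.67]
tip [ 0.6  -1.32]
rear [-0.37 -0.77]
foot1 [ 0.9  -1.04]
foot2 [-0.56  1.02]
tipT [-1.37 -1.43]
rearT [-1.73 -1.13]
f1T [-1.62 -2.05]
f2T [-1.32 -0.9 ]
rearS [-0.75  0.27]
f2S [-0.64  1.64]
f1S [-1.14 -0.23]
pt1S [-0.26 -3.64]
pt3S [ 0.35 -1.26]
pt4S [ 1.11 -1.57]
b1 [ 0.74 -1.78]
b2 [ 0.23 -2.06]
b3 [-0.93  0.87]
b4 [-0.73  0.15]
```

```bash
cat > plan.py <<'E'
import numpy as np, heapq
c40,s40=np.cos(np.radians(40)),np.sin(np.radians(40))
# coords: u = x - bend, v = z - rod axis
def seg(a,b,n): return np.array(a)+np.linspace(0,1,n)[:,None]*(np.array(b)-np.array(a))
E=np.array([24*c40,24*s40]); a=np.radians(190); B=E+11*np.array([np.cos(a),np.sin(a)])
P=np.vstack([seg((-60,0),(0,0),61),seg((0,0),E,25),seg(E,B,12)]); rad=np.r_[np.full(86,3.),np.full(12,1.8)]
def boxd(p,x0,x1,z0,z1):
    dx=np.maximum(np.maximum(x0-p[...,0],p[...,0]-x1),0);dz=np.maximum(np.maximum(z0-p[...,1],p[...,1]-z1),0)
    return np.hypot(dx,dz)
def clear(u,v,th):
    t=np.radians(th);ex=np.array([np.cos(t),np.sin(t)]);ez=np.array([-np.sin(t),np.cos(t)])
    d=P-np.array([u,v]); l=np.stack([d@ex,d@ez],-1)
    return (np.minimum(np.minimum(boxd(l,-5,5,7,85),boxd(l,-5,5,-47,-7)),boxd(l,-22,22,-65,-47))-rad).min()
if __name__=='__main__':
    us=np.arange(-24,46,1.);vs=np.arange(-6,40,1.);ths=np.arange(0,48,3.)
    G=np.array([[[clear(u,v,t) for t in ths] for v in vs] for u in us])
    st=(4,6,0); 
    goal=lambda n:us[n[0]]>=42
    best={st:G[st]};pq=[(-G[st],0,st)];prev={}
    while pq:
        m,k,n=heapq.heappop(pq)
        if goal(n): break
        for dx in(-1,0,1):
          for dz in(-1,0,1):
            for dt in(-1,0,1):
              q=(n[0]+dx,n[1]+dz,n[2]+dt)
              if not(0<=q[0]<len(us) and 0<=q[1]<len(vs) and 0<=q[2]<len(ths)):continue
              c=min(-m,G[q])
              if c>best.get(q,-9)+1e-9: best[q]=c;prev[q]=n;heapq.heappush(pq,(-c,k+1,q))
    path=[n]
    while n in prev:n=prev[n];path.append(n)
    print('bottleneck',-m)
    for n in path[::-1]: print(us[n[0]],vs[n[1]],ths[n[2]],round(G[n],2))
E
python3 plan.py
```

```text
bottleneck 1.5797746625333093
-20.0 0.0 0.0 4.0
-19.0 0.0 0.0 4.0
-18.0 0.0 0.0 4.0
-17.0 0.0 0.0 4.0
-16.0 0.0 0.0 4.0
-15.0 0.0 0.0 4.0
-14.0 0.0 0.0 4.0
-13.0 0.0 0.0 4.0
-12.0 0.0 0.0 4.0
-11.0 0.0 0.0 4.0
-10.0 0.0 0.0 4.0
-9.0 0.0 0.0 4.0
-8.0 0.0 0.0 4.0
-7.0 0.0 3.0 3.74
-6.0 0.0 3.0 3.45
-5.0 0.0 6.0 3.23
-4.0 0.0 9.0 3.0
-3.0 0.0 12.0 2.78
-2.0 1.0 12.0 2.61
-1.0 1.0 15.0 2.65
-1.0 1.0 18.0 2.74
0.0 1.0 21.0 2.75
1.0 2.0 24.0 2.58
1.0 2.0 27.0 2.67
1.0 2.0 30.0 2.56
2.0 3.0 33.0 2.57
2.0 3.0 36.0 2.73
3.0 4.0 39.0 2.78
4.0 5.0 42.0 2.58
5.0 6.0 45.0 2.16
6.0 7.0 45.0 1.76
7.0 8.0 45.0 1.69
8.0 9.0 45.0 1.69
9.0 10.0 45.0 1.66
10.0 11.0 42.0 1.69
11.0 12.0 39.0 1.79
12.0 13.0 39.0 1.68
13.0 13.0 36.0 1.58
14.0 14.0 33.0 1.61
15.0 14.0 30.0 1.95
16.0 14.0 27.0 2.26
17.0 13.0 24.0 1.65
18.0 13.0 21.0 1.79
19.0 14.0 18.0 2.45
20.0 14.0 15.0 2.2
21.0 14.0 12.0 2.06
22.0 14.0 9.0 2.03
23.0 14.0 6.0 2.1
24.0 14.0 3.0 2.31
25.0 13.0 0.0 1.85
26.0 13.0 0.0 2.27
27.0 12.0 0.0 2.08
28.0 11.0 0.0 2.28
29.0 10.0 0.0 2.83
30.0 9.0 0.0 3.64
31.0 8.0 0.0 4.61
32.0 7.0 0.0 5.61
33.0 6.0 0.0 6.61
34.0 5.0 0.0 7.61
35.0 4.0 0.0 8.61
36.0 3.0 0.0 9.61
37.0 2.0 0.0 10.61
38.0 1.0 0.0 11.61
39.0 0.0 0.0 12.61
40.0 -1.0 0.0 13.61
41.0 -2.0 0.0 14.61
42.0 -3.0 0.0 15.61
```

```bash
cat >> h.py <<'E'
SX,SY,YAW=586.46,138.23,-1.262
L=74.0
def st2w(l): return R.from_euler('z',YAW).apply(l)+[SX,SY,0]
def w2st(p): return R.from_euler('z',-YAW).apply(np.array(p)-[SX,SY,0])
def toolR(tilt=0.):  # tilt deg, top back to the post
    rod=R.from_euler('z',YAW).apply([1,0,0]); tz=np.array([0,0,-1.]);ty=-rod
    return R.from_matrix(np.c_[np.cross(ty,tz),ty,tz])*R.from_euler('x',tilt,degrees=True)
def st(o):
    Rt,p=pose(o); d=(toolR().inv()*Rt).as_rotvec(degrees=True)
    return 'stand-frame tcp',w2st(p),'rot',d,'F',R.from_euler('z',-YAW).apply(o['contact_force']),'gap',o['finger_gap']*88
E
python3 - <<'E'
from h import *
import fit; print(fit.r.x)
o=bot.get_obs(); print(st(o)); p=st2w([47,0,230]); print(p,delta(toolR(),p))
E
```

```text
[586.46 138.23  -1.26  73.7   61.41  45.98]
('stand-frame tcp', array([ 70.45, -74.21, 192.4 ]), 'rot', array([ -1.03, -36.87,  -0.86]), 'F', array([-0.99, -0.5 ,  0.29]), 'gap', 87.53527735934951)
[600.74  93.45 230.  ] (array([0.01, 0.2 , 0.  ]), array([-0.21,  0.06,  0.04]))
```

Request:
drive_tool --pt "0 0.04 0 -0.03 0.01 -0.07 0" --pt "0 0.08 0 -0.06 0.02 -0.06 0" --pt "0 0.12 0 -0.11 0.03 -0.02 0" --pt "0 0.16 0 -0.16 0.04 0.01 0" --pt "0.005 0.2 0 -0.21 0.06 0.03 0"

```text
time_s: 3.5
eef_pos: [600.8, 95.8, 234.4]
ee_rot: [-0.505, 3.089, 0.001]
contact_force: [0.9, 0.6, 1.2]
finger_gap: 1.0
```

Request:
drive_tool --pt "0 0 0 0 0 0 0" --pt "0 0 0 0 0 0 0"

```text
time_s: 3.75
eef_pos: [600.0, 95.7, 233.1]
ee_rot: [-0.505, 3.086, 0.001]
contact_force: [0.3, -0.9, -0.1]
finger_gap: 1.001
```

Run:
```python
from h import *
import pickle
o=bot.get_obs(); print(o['time_s'],o['joints'],st(o)); print(delta(toolR(),st2w([47,0,230])))
im=bot.grab_frame('wrist'); cv2.imwrite('pics/w2.png',im); pickle.dump(o,open('w2.pkl','wb'))
```

```text
3.75 [ 0.48  0.22 -0.1   0.   -1.24 -1.73] ('stand-frame tcp', array([ 44.62,  -0.03, 233.11]), 'rot', array([ 0.09, -0.84, -0.9 ]), 'F', array([ 0.97,  0.01, -0.14]), 'gap', 88.08478274855332)
(array([-0.  ,  0.  ,  0.01]), array([ 0.  , -0.01,  0.01]))
```

View pics/w2.png

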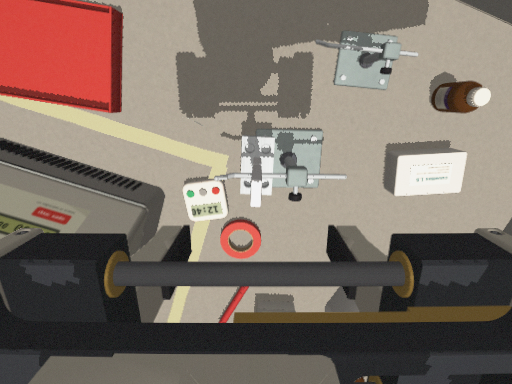

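Request:
drive_tool --pt "0.05 0 0 0 0 0 0" --pt "0.1 0 0 0 0 0 0" --pt "0.15 0 0 0 0 0 0" --pt "0.2 0 0 0 0 0 0" --pt "0.222 0 0 0 0 0 0"

```text
time_s: 4.42
eef_pos: [599.5, 95.7, 235.2]
ee_rot: [-0.452, 2.798, -1.021]
contact_force: [-0.0, -0.1, 0.1]
finger_gap: 0.997
```

Run:
```python
from h import *
o=bot.get_obs(); print(o['time_s'],o['joints'],st(o))
```

```text
4.425 [ 0.85  0.3  -0.44  0.63 -1.28 -2.42] ('stand-frame tcp', array([ 44.5 ,  -0.51, 235.23]), 'rot', array([40.26, -1.35, -0.65]), 'F', array([ 0.12, -0.04,  0.07]), 'gap', 87.77485966076473)
```

Request:
drive_tool --pt "-0.05 0 0 0 0 0 0" --pt "-0.1 0 0 0 0 0 0" --pt "-0.15 0 0 0 0 0 0" --pt "-0.2 0 0 0 0 0 0" --pt "-0.222 0 0 0 0 0 0"

```text
time_s: 5.05
eef_pos: [600.6, 94.7, 237.7]
ee_rot: [-0.501, 3.078, 0.01]
contact_force: [0.0, 0.1, 1.0]
finger_gap: 0.999
```

Request:
drive_tool --pt "0 0.005 0.005 0 -0.005 0.05 0" --pt "0 0.005 0.005 0 -0.005 0.1 0" --pt "0 0.005 0.005 0 -0.005 0.15 0" --pt "0 0.005 0.005 0 -0.005 0.205 0" --pt "0 0.005 0.005 0 -0.005 0.205 0"

```text
time_s: 5.68
eef_pos: [600.5, 93.8, 150.7]
ee_rot: [0.483, -3.102, 0.005]
contact_force: [-0.2, 0.7, 0.7]
finger_gap: 1.001
```

Run:
```python
from h import *
import pickle
o=bot.get_obs(); print(o['time_s'],o['joints'],st(o)); 
im=bot.grab_frame('wrist'); cv2.imwrite('pics/w3.png',im); pickle.dump(o,open('w3.pkl','wb'))
```

```text
5.675 [ 0.48  0.28 -0.21  0.   -1.08 -1.74] ('stand-frame tcp', array([ 46.62,  -0.14, 150.68]), 'rot', array([ 0.15,  0.14, -0.01]), 'F', array([-0.73,  0.05,  0.71]), 'gap', 88.0694195658817)
```

View pics/w3.png

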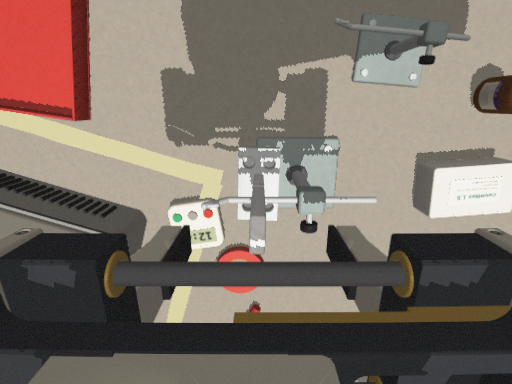

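Run:
```python
from h import *
import pickle
o=pickle.load(open('w3.pkl','rb'));C=cam('wrist',o)
print('tcp',proj(C,o['eef_pos']))
for cx in (46,47,48): print(cx,proj(C,st2w(np.array([[cx-5,-13,186],[cx+5,-13,186],[cx,13,186],[cx,0,166],[74,0,105],[74+18,0,120],[cx+22,-40,54],[cx-22,-40,54],[12,0,105]]))).round(1).tolist())
a=cv2.imread('pics/w3.png');cv2.imwrite('pics/w3c.png',cv2.resize(a[140:270,190:340],None,fx=5,fy=4.6,interpolation=cv2.INTER_CUBIC))
```

```text
tcp [[257.11 219.96]]
46 [[265.8, 223.6], [249.4, 223.5], [257.6, 260.8], [257.8, 228.9], [227.4, 200.0], [204.5, 205.7], [237.4, 147.8], [279.5, 147.9], [295.6, 200.2]]
47 [[264.1, 223.6], [247.8, 223.5], [256.1, 260.8], [256.4, 228.9], [227.4, 200.0], [204.5, 205.7], [236.5, 147.8], [278.6, 147.9], [295.6, 200.2]]
48 [[262.5, 223.5], [246.2, 223.5], [254.5, 260.8], [254.9, 228.9], [227.4, 200.0], [204.5, 205.7], [235.5, 147.8], [277.6, 147.9], [295.6, 200.2]]
```

View pics/w3c.png

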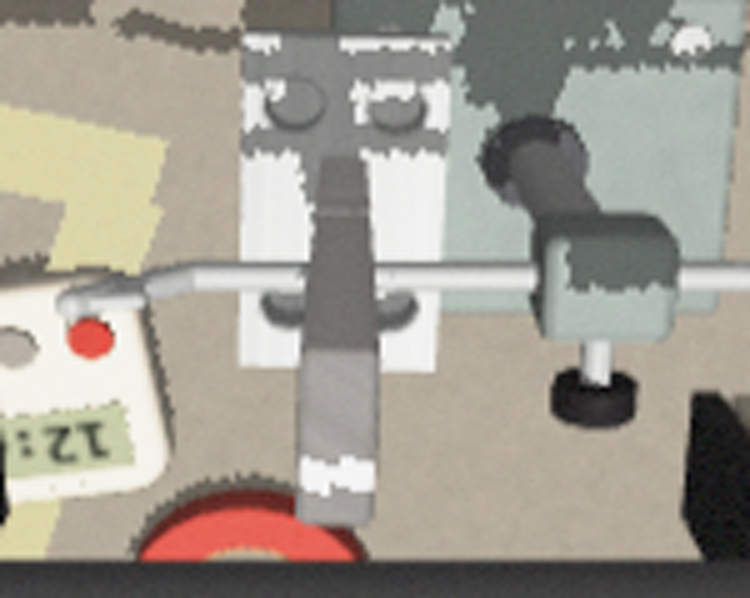

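Request:
drive_tool --pt "0 0 0 0 0 0 0.5" --pt "0 0 0 0 0 0 0.8" --pt "0 0 0 0 0 0 1" --pt "0 0 0 0 0 0 1" --pt "0 0 0 0 0 0 1" --force 20

```text
time_s: 6.35
eef_pos: [603.1, 94.3, 152.9]
ee_rot: [-0.482, 3.102, -0.002]
contact_force: [-0.4, 0.6, 0.4]
finger_gap: 0.493
```

Request:
drive_tool --pt "0 0 0 0 0 0 1" --pt "0 0 0 0 0 0 1" --pt "0 0 0 0 0 0 1"

```text
time_s: 6.72
eef_pos: [603.0, 94.3, 152.8]
ee_rot: [-0.483, 3.102, -0.002]
contact_force: [0.3, -0.7, -0.3]
finger_gap: 0.149
```

Run:
```python
from h import *
import pickle
o=bot.get_obs(); print(o['time_s'],o['joints'],st(o)); 
im=bot.grab_frame('wrist'); cv2.imwrite('pics/w4.png',im); pickle.dump(o,open('w4.pkl','wb'))
cv2.imwrite('pics/w4c.png',cv2.resize(im[130:290,170:340],None,fx=4.6,fy=3.7,interpolation=cv2.INTER_CUBIC))
```

```text
6.725 [ 0.48  0.28 -0.2   0.   -1.08 -1.74] ('stand-frame tcp', array([ 46.85,   2.43, 152.8 ]), 'rot', array([ 0.1 , -0.12,  0.01]), 'F', array([ 0.77,  0.11, -0.26]), 'gap', 13.100490154371503)
```

View pics/w4c.png

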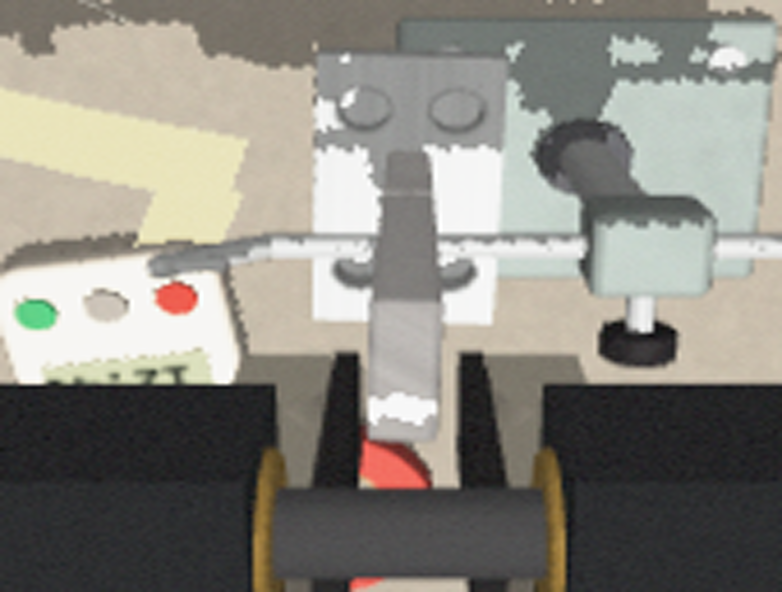

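Request:
drive_tool --pt "0 0 0 0.008 0 0 0.85" --pt "0 0 0 0.008 0 0 1" --pt "0 0 0 0.008 0 0 1" --pt "0 0 0 0.008 0 0 1" --pt "0 0 0 0.008 0 0 1"

```text
time_s: 7.4
eef_pos: [600.0, 93.4, 152.8]
ee_rot: [-0.483, 3.102, -0.002]
contact_force: [-0.4, -0.3, -0.6]
finger_gap: 0.105
```

```bash
cat > look.py <<'E'
from h import *
import pickle,sys
n=sys.argv[1]
o=bot.get_obs(); print(o['time_s'],o['joints'],st(o))
im=bot.grab_frame('wrist'); cv2.imwrite(f'pics/{n}.png',im); pickle.dump(o,open(f'{n}.pkl','wb'))
cv2.imwrite(f'pics/{n}c.png',cv2.resize(im[140:260,170:330],None,fx=5,fy=5,interpolation=cv2.INTER_CUBIC))
E
python3 look.py w5
```

```text
7.4 [ 0.48  0.28 -0.21  0.   -1.08 -1.74] ('stand-frame tcp', array([ 46.84,  -0.77, 152.8 ]), 'rot', array([ 0.11, -0.11,  0.  ]), 'F', array([ 0.12, -0.5 , -0.63]), 'gap', 9.208476723821462)
```

View pics/w5c.png

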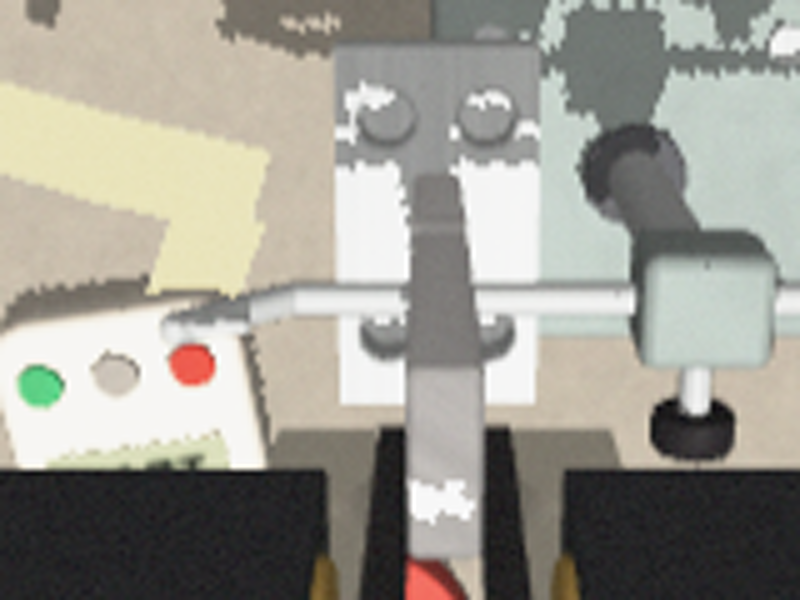

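Request:
drive_tool --pt "0 0 0 0 0 -0.003 1" --pt "0 0 0 0 0 -0.007 1" --pt "0 0 0 0 0 -0.01 1" --pt "0 0 0 0 0 -0.01 1" --pt "0 0 0 0 0 -0.01 1"

```text
time_s: 8.07
eef_pos: [599.9, 93.4, 156.7]
ee_rot: [-0.483, 3.102, -0.002]
contact_force: [-0.7, 0.8, -2.0]
finger_gap: 0.108
```

```bash
python3 look.py w6
python3 - <<'E'
from h import *
import pickle
o=pickle.load(open('w5.pkl','rb'));C=cam('wrist',o)
for px in [(229.4,200),(297.2,200),(258.3,200)]: print(px,w2st(onz(C,[px],105)[0]))
for k in range(3): print(bot.get_obs()['contact_force'])
E
```

```text
8.075 [ 0.48  0.28 -0.2   0.   -1.09 -1.74] ('stand-frame tcp', array([ 46.8 ,  -0.87, 156.73]), 'rot', array([ 0.1 , -0.11,  0.01]), 'F', array([-0.97, -0.39, -2.01]), 'gap', 9.541862876433273)
(229.4, 200) [ 72.64   0.26 105.  ]
(297.2, 200) [ 10.45   0.18 105.  ]
(258.3, 200) [ 46.12   0.22 105.  ]
[-0.17  0.18 -2.67]
[-0.17  0.18 -2.67]
[-0.17  0.18 -2.67]
```

View pics/w6c.png

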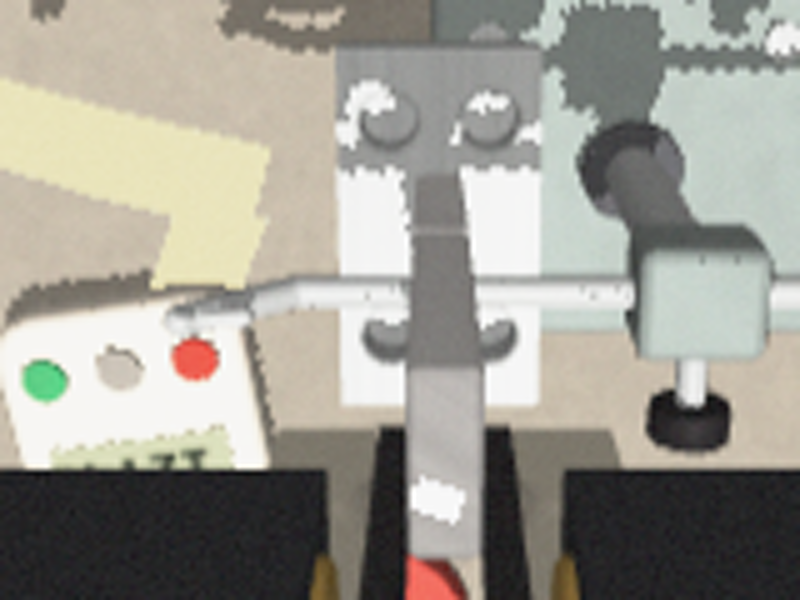

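Request:
drive_tool --pt "0 0 0 0 -0.012 0 1" --pt "0 0 0 0 -0.025 0 1" --pt "0 0 0 0 -0.038 0 1" --pt "0 0 0 0 -0.051 0 1" --pt "0 0 0 0 -0.051 0 1"

```text
time_s: 8.75
eef_pos: [606.3, 73.4, 156.8]
ee_rot: [-0.482, 3.102, -0.002]
contact_force: [0.0, 0.0, -2.3]
finger_gap: 0.108
```

```bash
python3 look.py w7
```

```text
8.75 [ 0.44  0.28 -0.2   0.   -1.09 -1.71] ('stand-frame tcp', array([ 67.74,  -0.81, 156.81]), 'rot', array([ 0.11, -0.12,  0.04]), 'F', array([-0.  ,  0.05, -2.25]), 'gap', 9.49610330943995)
```

View pics/w7c.png

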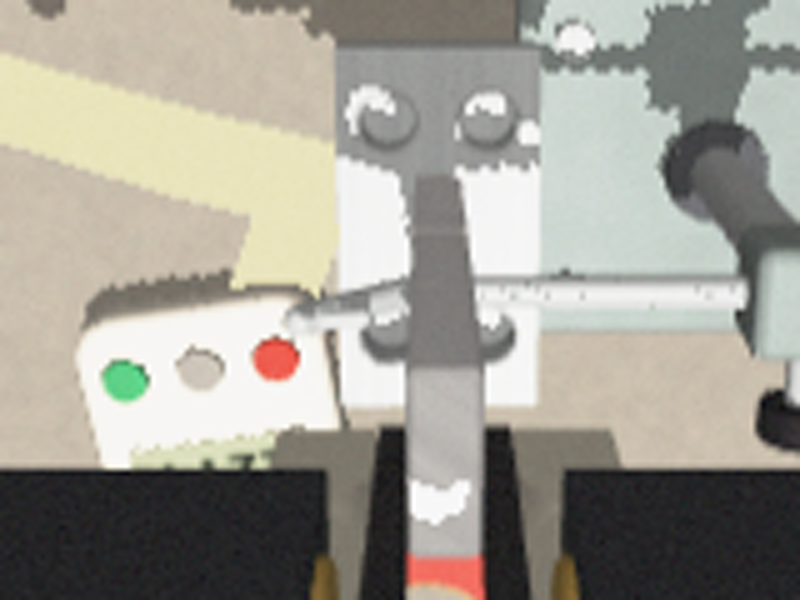

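Request:
drive_tool --pt "0 0 0 0 -0.002 0 1" --pt "0 0 0 0 -0.004 0 1" --pt "0 0 0 0 -0.006 0 1" --pt "0 0 0 0 -0.007 0 1" --pt "0 0 0 0 -0.007 0 1"

```text
time_s: 9.43
eef_pos: [607.0, 71.3, 156.9]
ee_rot: [-0.483, 3.102, -0.002]
contact_force: [0.2, 0.2, -2.6]
finger_gap: 0.105
```

Request:
drive_tool --pt "0 0 0 0 -0.0015 0 1" --pt "0 0 0 0 -0.0015 0 1"

```text
time_s: 9.68
eef_pos: [607.2, 70.7, 156.9]
ee_rot: [-0.483, 3.102, -0.002]
contact_force: [0.5, -0.7, -2.5]
finger_gap: 0.109
```

Request:
drive_tool --pt "0 0 0 0 -0.0015 0 1" --pt "0 0 0 0 -0.0015 0 1"

```text
time_s: 9.93
eef_pos: [607.4, 70.1, 156.8]
ee_rot: [-0.483, 3.102, -0.002]
contact_force: [-0.1, 1.2, -1.9]
finger_gap: 0.107
```

Request:
drive_tool --pt "0 0 0 0 -0.0015 0 1" --pt "0 0 0 0 -0.0015 0 1"

```text
time_s: 10.18
eef_pos: [607.6, 69.5, 156.9]
ee_rot: [-0.483, 3.102, -0.002]
contact_force: [0.5, -0.1, -2.4]
finger_gap: 0.103
```

Request:
drive_tool --pt "0 0 0 0 -0.0015 0 1" --pt "0 0 0 0 -0.0015 0 1"

```text
time_s: 10.42
eef_pos: [607.7, 69.0, 156.9]
ee_rot: [-0.483, 3.102, -0.002]
contact_force: [-0.2, 0.2, -2.4]
finger_gap: 0.111
```

Request:
drive_tool --pt "0 0 0 0 -0.0015 0 1" --pt "0 0 0 0 -0.0015 0 1"

```text
time_s: 10.68
eef_pos: [607.9, 68.4, 156.9]
ee_rot: [-0.483, 3.102, -0.002]
contact_force: [0.6, 0.2, -2.0]
finger_gap: 0.105
```

Request:
drive_tool --pt "0 0 0 0 -0.0015 0 1" --pt "0 0 0 0 -0.0015 0 1"

```text
time_s: 10.92
eef_pos: [608.1, 67.9, 156.9]
ee_rot: [-0.483, 3.102, -0.002]
contact_force: [0.1, 0.2, -2.1]
finger_gap: 0.108
```

Request:
drive_tool --pt "0 0 0 0 -0.0015 0 1" --pt "0 0 0 0 -0.0015 0 1"

```text
time_s: 11.18
eef_pos: [608.3, 67.3, 156.9]
ee_rot: [-0.483, 3.102, -0.002]
contact_force: [0.3, 0.3, -2.0]
finger_gap: 0.106
```

Request:
drive_tool --pt "0 0 0 0 -0.0015 0 1" --pt "0 0 0 0 -0.0015 0 1"

```text
time_s: 11.42
eef_pos: [608.5, 66.7, 156.9]
ee_rot: [-0.483, 3.102, -0.002]
contact_force: [0.3, 0.9, -2.3]
finger_gap: 0.108
```

```bash
python3 look.py w8
```

```text
11.425 [ 0.43  0.28 -0.19  0.   -1.09 -1.69] ('stand-frame tcp', array([ 74.81,  -0.75, 156.89]), 'rot', array([ 0.1 , -0.12,  0.01]), 'F', array([-0.81,  0.53, -2.28]), 'gap', 9.480905227282173)
```

View pics/w8c.png

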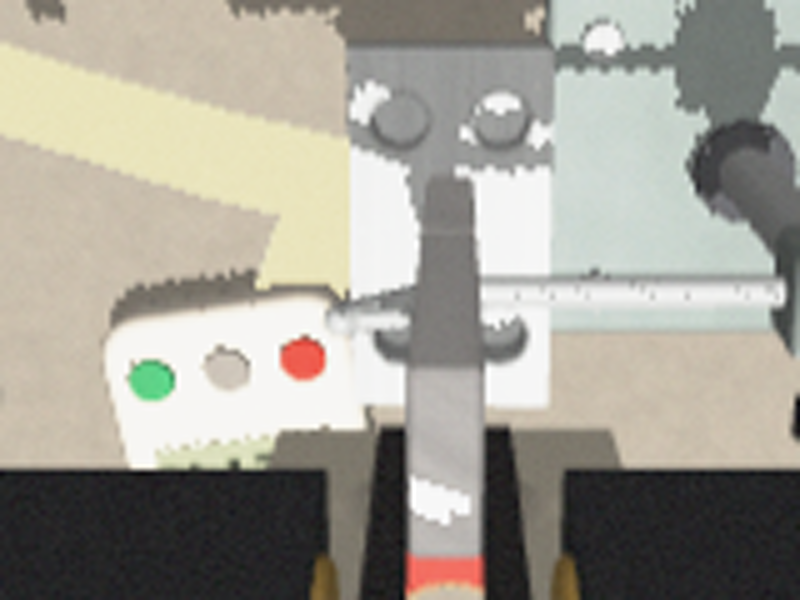

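Run:
```python
from h import *
import pickle
a=[cv2.resize(cv2.imread(f'pics/{n}.png')[185:220,195:275],None,fx=9,fy=8,interpolation=cv2.INTER_CUBIC) for n in('w5','w6')]
cv2.imwrite('pics/cmp.png',np.vstack(a))
o=pickle.load(open('w5.pkl','rb'));C=cam('wrist',o)
print(w2st(onz(C,[(202.6,205)],120.4)[0]))
```

```text
[ 94.17  -0.56 120.4 ]
```

View pics/cmp.png

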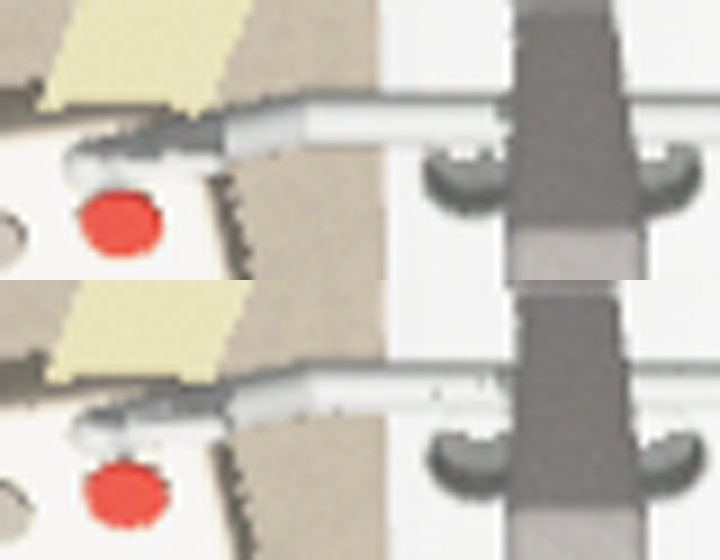

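```bash
cat > rows.py <<'E'
from h import *
from plan import clear
import sys
D=51.8; LB=74.4
def tcp(u,v,th): t=np.radians(th); return st2w([LB+u-D*np.sin(t),-0.8,105+v+D*np.cos(t)])
def cur(o=None):
    o=o or bot.get_obs(); Rt,p=pose(o); th=(toolR().inv()*Rt).as_rotvec(degrees=True); s=w2st(p); t=np.radians(th[0])
    return np.array([s[0]+D*np.sin(t)-LB, s[2]-D*np.cos(t)-105, th[0]]), th, s, R.from_euler('z',-YAW).apply(o['contact_force']),o['finger_gap']*88,o['time_s']
if __name__=='__main__':
    print(cur()); 
    for a in sys.argv[1:]:
        u,v,th=map(float,a.split(',')); r,s=delta(toolR(th),tcp(u,v,th)); print(a,'clr %.2f'%clear(u,v,th),r.tolist(),s.tolist())
E
python3 rows.py -- 2>/dev/null -5,0,0 | cat
python3 - <<'E'
from plan import clear
for p in [(-5,0,6),(-3,.5,12),(-1,1,17),(0.3,1.5,23),(1,2,30),(2,3,35),(3,4,40),(4,5.5,40),(4.75,6.79,40),(6.3,8.1,40),(7.8,9.4,40),(11,12,40),(14,14.5,40),(20,19.6,40),(30,28,40)]: print(p,round(clear(*p),2))
E
```

```text
(array([0.52, 0.07, 0.1 ]), array([ 0.1 , -0.12,  0.  ]), array([ 74.82,  -0.76, 156.87]), array([ 0.2 , -0.58, -1.84]), 9.178953206231464, 11.475)
(-5, 0, 6) 3.23
(-3, 0.5, 12) 2.89
(-1, 1, 17) 2.75
(0.3, 1.5, 23) 2.74
(1, 2, 30) 2.56
(2, 3, 35) 2.69
(3, 4, 40) 2.86
(4, 5.5, 40) 2.36
(4.75, 6.79, 40) 1.85
(6.3, 8.1, 40) 1.84
(7.8, 9.4, 40) 1.81
(11, 12, 40) 1.82
(14, 14.5, 40) 1.85
(20, 19.6, 40) 1.84
(30, 28, 40) 9.92
```

Backing off to u=-5 (5.5 mm back), then I'll check how the carrier sits in the grip.

Request:
drive_tool --pt "0 0 0 0 0.004 0 1" --pt "0 0 0 0 0.008 0 1" --pt "0 0 0 0 0.014 0 1" --pt "0 0 0 0 0.014 0 1"

```text
time_s: 11.98
eef_pos: [606.7, 72.2, 156.9]
ee_rot: [-0.483, 3.102, -0.002]
contact_force: [-0.0, 0.3, -2.4]
finger_gap: 0.107
```

```bash
sed -i 's/sys.argv\[1:\]/[x for x in sys.argv[1:] if "," in x]/' rows.py; python3 look.py w9; python3 rows.py -- -5,0,6 -3,0.5,12 -1,1,17 0.3,1.5,23 1,2,30 2,3,35 3,4,40
```

```text
11.975 [ 0.44  0.28 -0.2   0.   -1.09 -1.7 ] ('stand-frame tcp', array([ 69.04,  -0.77, 156.86]), 'rot', array([ 0.1 , -0.12, -0.01]), 'F', array([-0.33,  0.08, -2.44]), 'gap', 9.401772592323475)
(array([-5.17,  0.06,  0.11]), array([ 0.11, -0.12, -0.01]), array([ 69.14,  -0.78, 156.86]), array([ 0.03,  0.86, -2.71]), 8.899331886164301, 12.025)
-5,0,6 clr 3.23 [0.0327, 0.0007, 0.0] [0.0, 0.0129, 0.0008]
-3,0.5,12 clr 2.89 [0.0661, 0.0007, -0.0] [0.0, 0.0213, 0.0017]
-1,1,17 clr 2.75 [0.0939, 0.0007, -0.0] [0.0, 0.0272, 0.0033]
0.3,1.5,23 clr 2.74 [0.1272, 0.0007, -0.0001] [0.0001, 0.0367, 0.0066]
1,2,30 clr 2.56 [0.1661, 0.0007, -0.0001] [0.0001, 0.0491, 0.0124]
2,3,35 clr 2.69 [0.1939, 0.0007, -0.0001] [0.0001, 0.0562, 0.016]
3,4,40 clr 2.86 [0.2216, 0.0006, -0.0002] [0.0001, 0.0626, 0.0203]
```

View pics/w9c.png

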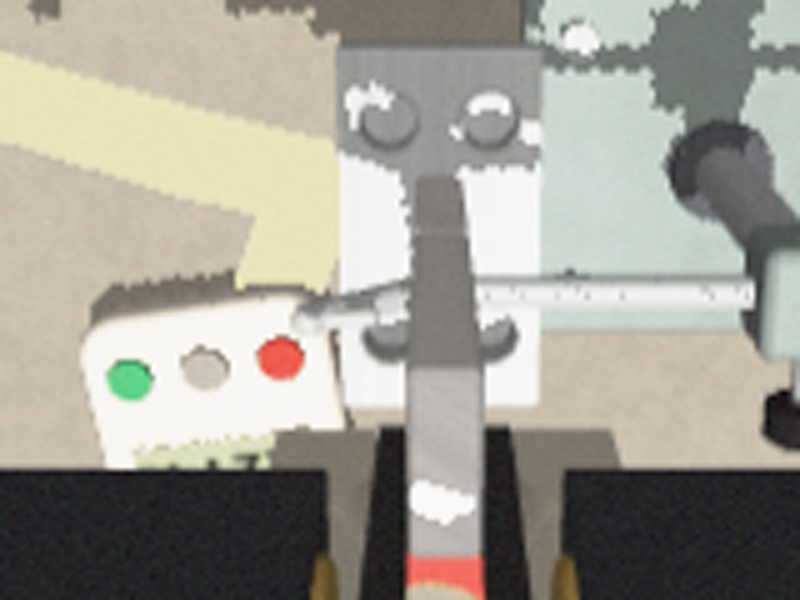

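Request:
drive_tool --pt "0.0327 0 0 0 0.0129 0.0008 1" --pt "0.0661 0 0 0 0.0213 0.0017 1" --pt "0.0939 0 0 0 0.0272 0.0033 1" --pt "0.0939 0 0 0 0.0272 0.0033 1" --pt "0.0939 0 0 0 0.0272 0.0033 1"

```text
time_s: 12.65
eef_pos: [603.5, 82.7, 155.5]
ee_rot: [-0.471, 3.025, -0.45]
contact_force: [0.7, -1.0, -2.5]
finger_gap: 0.107
```

```bash
python3 rows.py -- -1,1,17 0.3,1.5,23 1,2,30 2,3,35 3,4,40
```

```text
(array([-1.2 ,  0.98, 16.93]), array([16.93, -0.12,  0.01]), array([ 58.12,  -0.68, 155.54]), array([ 1.16,  0.33, -2.48]), 9.3971596653438, 12.65)
-1,1,17 clr 2.75 [0.0004, 0.0007, -0.0002] [0.0003, -0.0003, 0.0001]
0.3,1.5,23 clr 2.74 [0.0337, 0.0006, -0.0002] [0.0003, 0.0097, 0.0006]
1,2,30 clr 2.56 [0.0726, 0.0006, -0.0002] [0.0003, 0.0233, 0.0025]
2,3,35 clr 2.69 [0.1004, 0.0006, -0.0003] [0.0003, 0.0311, 0.0039]
3,4,40 clr 2.86 [0.1282, 0.0006, -0.0003] [0.0003, 0.0385, 0.0062]
```

Tracking is accurate and the force is only the carrier's weight. Going on to 40°.

Request:
drive_tool --pt "0.0337 0 0 0 0.0097 0.0006 1" --pt "0.0726 0 0 0 0.0233 0.0025 1" --pt "0.1 0 0 0 0.0311 0.0039 1" --pt "0.1 0 0 0 0.0311 0.0039 1"

```text
time_s: 13.15
eef_pos: [599.9, 93.6, 149.4]
ee_rot: [-0.448, 2.876, -0.907]
contact_force: [0.8, -0.4, -1.1]
finger_gap: 0.103
```

```bash
python3 rows.py -- 2,3,35 3,4,40 4,5.5,40 4.75,6.79,40
```

```text
(array([ 1.92,  1.97, 35.01]), array([35.01, -0.02, -0.03]), array([ 46.6 ,  -0.81, 149.4 ]), array([ 0.6 ,  0.62, -1.07]), 9.102465339219984, 13.15)
2,3,35 clr 2.69 [-0.0, 0.0002, 0.0001] [-0.0, -0.0017, -0.002]
3,4,40 clr 2.86 [0.0277, 0.0002, 0.0001] [-0.0, 0.0061, -0.0021]
4,5.5,40 clr 2.36 [0.0277, 0.0002, 0.0001] [-0.0, 0.0019, -0.0038]
4.75,6.79,40 clr 1.85 [0.0277, 0.0002, 0.0001] [-0.0, -0.0014, -0.0053]
```

Request:
drive_tool --pt "0 0 0 0 0 0 1" --pt "0 0 0 0 0 0 1"

```text
time_s: 13.4
eef_pos: [600.4, 92.8, 151.0]
ee_rot: [-0.443, 2.876, -0.903]
contact_force: [-0.1, -0.3, -2.0]
finger_gap: 0.104
```

```bash
python3 rows.py -- 2,3,35 3,4,40 4,5.5,40 4.75,6.79,40;python3 look.py w10
```

```text
(array([ 2.74,  3.55, 34.89]), array([34.89, -0.16,  0.16]), array([ 47.51,  -0.49, 151.04]), array([ 0.25, -0.16, -1.96]), 9.175014658051232, 13.4)
2,3,35 clr 2.69 [0.0006, 0.0006, -0.0011] [0.0008, 0.0026, 0.0001]
3,4,40 clr 2.86 [0.0284, 0.0005, -0.0011] [0.0008, 0.0104, -0.0]
4,5.5,40 clr 2.36 [0.0284, 0.0005, -0.0011] [0.0008, 0.0062, -0.0017]
4.75,6.79,40 clr 1.85 [0.0284, 0.0005, -0.0011] [0.0008, 0.0028, -0.0032]
13.4 [ 0.8   0.35 -0.5   0.6  -1.11 -2.44] ('stand-frame tcp', array([ 47.51,  -0.49, 151.04]), 'rot', array([34.89, -0.16,  0.16]), 'F', array([ 0.25, -0.16, -1.96]), 'gap', 9.175014658051232)
```

View pics/w10c.png

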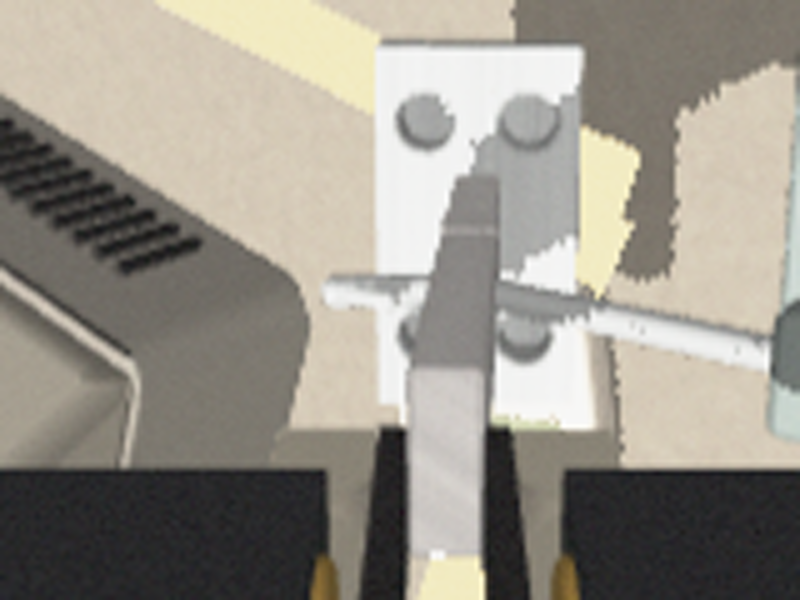

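Run:
```python
from h import *
from scipy.optimize import least_squares
from plan import clear
c=bot.get_calibration('wrist');K,Dd,M=c['camera_matrix'],c['distortion'],c['T_tool_cam']
C=(K,Dd,M[:3,:3]@np.diag([1.,-1,-1]),M[:3,3])
# carrier pts in tool frame: carrier (x,y,z)-> grasp-centred; tool y=-x_c, tool x=-y_c, tool z=-z_c ; tcp at carrier z=116.8
def pts(d,q):  # d: deg lag, q: y offset, roll
    X=np.array([[22,-40,18],[-22,-40,18],[22,40,18],[-22,40,18],[5,-13,150],[-5,-13,150]])-[0,0,116.8]
    T=np.c_[-X[:,1]+q[0],-X[:,0]+q[1],-X[:,2]]
    T=R.from_euler('y',q[2],degrees=True).apply(T-[0,0,-18.8])+[0,0,-18.8]
    return R.from_euler('x',-d,degrees=True).apply(T-[0,0,-18.8])+[0,0,-18.8]
ob={'up':[(338,47),(541,47),(342,404),(537,404),(408,367),(482,367)],'t':[(377,44),(583,47),None,None,(411,367),(483,367)]}
def f(p):
    out=[]
    for k,d in (('up',p[0]),('t',p[1])):
        pr=proj(C,pts(d,p[2:5]))
        for a,b in zip(pr,ob[k]):
            if b: out+=list(a-(np.array(b)/5+[170,140]))
    return np.array(out)
r=least_squares(f,[0,3,3,0,0]);print(r.x,f(r.x).round(1))
for p in [(-.5,1.35,31),(-.5,2,31),(0,1.35,32)]:print(p,clear(*p))
```

```text
[-0.69  3.25  4.25  1.15 -3.44] [-0.3  0.1  0.4  0.   0.2 -0.3 -0.  -0.5  0.3 -0.   1.6 -0.1 -0.3  0.5
 -0.1  0.3 -1.8 -0.2 -0.1  0.2]
(-0.5, 1.35, 31) 1.7909709406100642
(-0.5, 2, 31) 2.028146361140748
(0, 1.35, 32) 1.6370134422465448
```

```bash
cat > rows.py <<'E'
from h import *
from plan import clear
import sys
DG=70.6; LB=74.4; KS=float(__import__('os').environ.get('KS','7.0'))
ez=lambda th:np.array([-np.sin(np.radians(th)),np.cos(np.radians(th))])
def tcp(u,v,th):
    thc=th+KS*np.sin(np.radians(th)); g=np.array([LB+u,105+v])+DG*ez(th)-18.8*ez(thc)
    return thc,st2w([g[0],-0.8,g[1]])
def cur(o=None):
    o=o or bot.get_obs(); Rt,p=pose(o); rv=(toolR().inv()*Rt).as_rotvec(degrees=True); s=w2st(p)
    thc=rv[0]; th=thc
    for _ in range(8): th=thc-KS*np.sin(np.radians(th))
    W=np.array([s[0],s[2]])+18.8*ez(thc)-DG*ez(th)-[LB,105]
    return 'u,v,th',np.r_[W,th],'rot',rv,s,'F',R.from_euler('z',-YAW).apply(o['contact_force']),o['finger_gap']*88,o['time_s'],'clr %.2f'%clear(*W,th)
if __name__=='__main__':
    print(*cur())
    for a in sys.argv[1:]:
        if ',' not in a: continue
        u,v,th=map(float,a.split(',')); thc,p=tcp(u,v,th); r,s=delta(toolR(thc),p); print(a,'clr %.2f'%clear(u,v,th),r.tolist(),s.tolist())
E
python3 rows.py 1,2,31 2,3,35 3,4,38 4,5.2,40 4.75,6.79,40
```

```text
u,v,th [-1.    1.09 31.27] rot [34.9  -0.16  0.15] [ 47.51  -0.57 151.02] F [ 0.11 -0.88 -1.59] 9.42850041300536 13.45 clr 1.48
1,2,31 clr 2.43 [-0.0017, 0.0006, -0.001] [0.0006, -0.006, 0.0011]
2,3,35 clr 2.69 [0.0228, 0.0006, -0.0011] [0.0006, -0.0008, -0.0001]
3,4,38 clr 2.69 [0.0411, 0.0005, -0.0011] [0.0006, 0.0023, -0.0007]
4,5.2,40 clr 2.43 [0.0533, 0.0005, -0.0011] [0.0006, 0.0029, -0.0016]
4.75,6.79,40 clr 1.85 [0.0533, 0.0005, -0.0011] [0.0006, -0.0009, -0.0038]
```

Request:
drive_tool --pt "-0.0017 0 0 0 -0.006 0.0011 1" --pt "0.0228 0 0 0 -0.0008 -0.0001 1" --pt "0.0411 0 0 0 0.0023 -0.0007 1" --pt "0.0411 0 0 0 0.0023 -0.0007 1" --pt "0.0411 0 0 0 0.0023 -0.0007 1"

```text
time_s: 14.08
eef_pos: [599.8, 94.1, 150.3]
ee_rot: [-0.433, 2.796, -1.081]
contact_force: [-0.4, -0.1, -2.2]
finger_gap: 0.105
```

```bash
python3 rows.py 3,4,38 4,5.2,40 4.75,6.79,40;python3 look.py w11
```

```text
u,v,th [ 2.47  3.56 38.  ] rot [42.31 -0.12  0.07] [ 46.06  -0.68 150.29] F [-0.04 -0.43 -2.19] 9.27665254349975 14.075 clr 2.72
3,4,38 clr 2.69 [-0.0, 0.0005, -0.0006] [0.0003, -0.0017, 0.0001]
4,5.2,40 clr 2.43 [0.0122, 0.0005, -0.0006] [0.0003, -0.0012, -0.0008]
4.75,6.79,40 clr 1.85 [0.0122, 0.0005, -0.0006] [0.0003, -0.0053, -0.0025]
14.075 [ 0.84  0.4  -0.53  0.68 -1.17 -2.55] ('stand-frame tcp', array([ 46.06,  -0.68, 150.29]), 'rot', array([42.31, -0.12,  0.07]), 'F', array([-0.04, -0.43, -2.19]), 'gap', 9.27665254349975)
```

View pics/w11c.png

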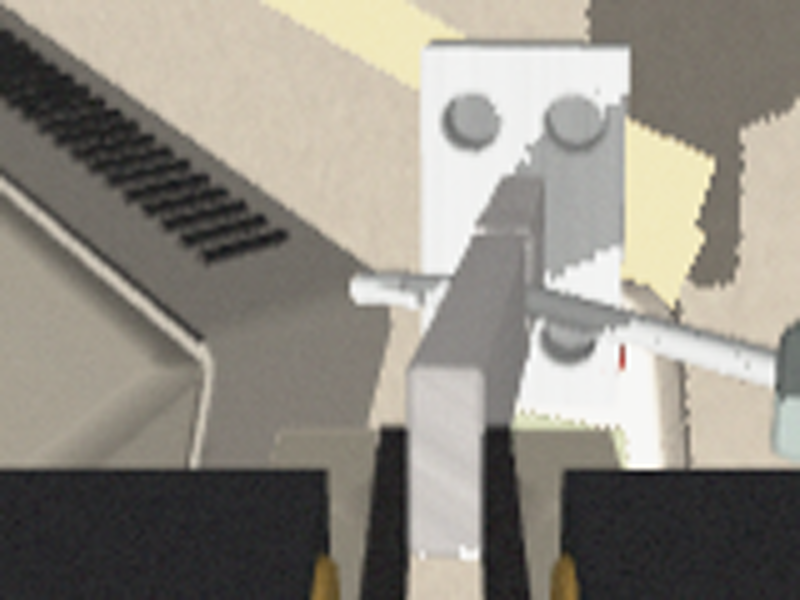

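Run:
```python
from plan import clear
from rows import *
o=bot.get_obs();print(o['contact_force'],o['ft_torque'])
Rt,p=pose(o);s=w2st(p);thc=(toolR().inv()*Rt).as_rotvec(degrees=True)[0]
for d in (10,9,8,7,6,5,4,3,2,0):
    W=np.array([s[0],s[2]])+18.8*ez(thc)-70.6*ez(thc-d)-[LB,105];print(d,W,clear(*W,thc-d))
```

```text
[ 0.65 -1.04 -2.5 ] [ 2.79  0.95 -0.  ]
10 [-3.19 -0.34] -0.08871548470623525
9 [-2.15  0.33] 0.4397414209380419
8 [-1.13  1.02] 0.9856917670913972
7 [-0.12  1.72] 1.5489888752026646
6 [0.88 2.44] 2.1295252504214117
5 [1.87 3.18] 2.6032107466320484
4 [2.84 3.94] 2.673739012597826
3 [3.8  4.71] 2.5228535169548065
2 [4.75 5.5 ] 1.7631718650664665
0 [6.6  7.12] 1.113570530710408
```

Request:
drive_tool --pt "0 0 0 0 0 0 1" --pt "0 0 0 0 0 0 1" --pt "0 0 0 0 0 0 1" --force 50

```text
time_s: 14.5
eef_pos: [599.8, 94.1, 150.3]
ee_rot: [-0.433, 2.795, -1.083]
contact_force: [0.2, 0.3, -2.5]
finger_gap: 0.088
```

```bash
python3 look.py w12
```

```text
14.5 [ 0.84  0.4  -0.53  0.68 -1.17 -2.56] ('stand-frame tcp', array([ 46.06,  -0.7 , 150.27]), 'rot', array([42.39, -0.13,  0.06]), 'F', array([-0.19,  0.26, -2.51]), 'gap', 7.750757478882026)
```

View pics/w12c.png

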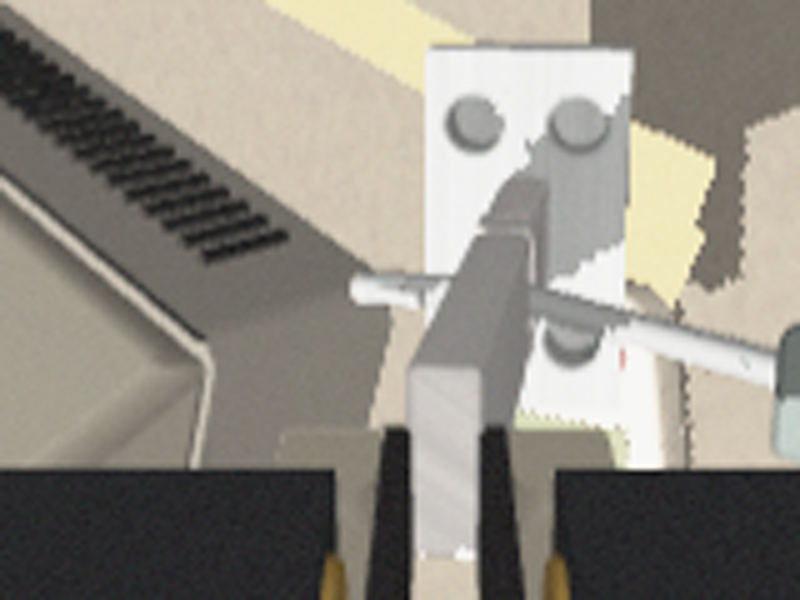

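```bash
cat > lag.py <<'E'
from h import *
from scipy.optimize import least_squares
c=bot.get_calibration('wrist');K,Dd,M=c['camera_matrix'],c['distortion'],c['T_tool_cam']
C=(K,Dd,M[:3,:3]@np.diag([1.,-1,-1]),M[:3,3])
def pts(d,q):
    X=np.array([[22,-40,18],[-22,-40,18],[5,-13,150],[-5,-13,150]])-[0,0,116.8]
    T=np.c_[-X[:,1]+q[0],-X[:,0]+q[1],-X[:,2]]
    T=R.from_euler('y',q[2],degrees=True).apply(T-[0,0,-18.8])+[0,0,-18.8]
    return R.from_euler('x',-d,degrees=True).apply(T-[0,0,-18.8])+[0,0,-18.8]
def lag(ob):
    f=lambda p:(proj(C,pts(p[0],[4.25,p[1],p[2]]))-(np.array(ob)/5+[170,140])).ravel()
    r=least_squares(f,[3,1,-3.4]);return r.x,f(r.x)
if __name__=='__main__':
    print(*lag([(338,47),(541,47),(408,367),(482,367)]))
    print(*lag([(377,44),(583,47),(411,367),(483,367)]))
    print(*lag([(421,44),(628,47),(410,367),(482,367)]))
    print(*lag([(426,47),(633,47),(410,367),(480,367)]))
E
python3 lag.py
```

```text
[-0.47  0.44 -3.43] [-0.36  0.01  0.36 -0.02 -0.67 -0.07  0.67 -0.11]
[ 3.09  1.51 -3.26] [-0.09  0.13  0.09 -0.09 -0.87 -0.13  0.86  0.21]
[ 7.15  2.34 -3.2 ] [-0.05 -0.07  0.04  0.17 -0.83 -0.23  0.82  0.54]
[ 7.65  2.33 -3.33] [-0.06 -0.42  0.02  0.48 -1.02 -0.33  1.01  0.5 ]
```

```bash
sed -i "s/KS=float.*/DEL=float(__import__('os').environ.get('DEL','8.1'))/; s/thc=th+KS\*np.sin(np.radians(th))/thc=th+DEL/; s/th=thc-KS\*np.sin(np.radians(th))/th=thc-DEL/" rows.py; python3 rows.py 1,2,34.3 2,3,36 3,4,38 3.5,4.5,39
```

```text
u,v,th [-1.28  0.78 34.29] rot [42.39 -0.12  0.06] [ 46.02  -0.71 150.23] F [-0.29  0.78 -2.36] 8.02839459672442 14.55 clr 0.77
1,2,34.3 clr 1.97 [0.0, 0.0005, -0.0005] [0.0002, -0.0062, 0.0016]
2,3,36 clr 2.73 [0.0095, 0.0005, -0.0005] [0.0002, -0.006, 0.0008]
3,4,38 clr 2.69 [0.0206, 0.0005, -0.0005] [0.0002, -0.005, -0.0001]
3.5,4.5,39 clr 2.72 [0.0262, 0.0005, -0.0006] [0.0002, -0.0045, -0.0004]
```

Request:
drive_tool --pt "0 0 0 0 -0.0062 0.0016 1" --pt "0.0095 0 0 0 -0.006 0.0008 1" --pt "0.0206 0 0 0 -0.005 0 1" --pt "0.0262 0 0 0 -0.0045 0 1" --pt "0.0262 0 0 0 -0.0045 0 1"

```text
time_s: 15.18
eef_pos: [599.9, 93.2, 150.6]
ee_rot: [-0.427, 2.738, -1.195]
contact_force: [-0.1, 0.7, -2.9]
finger_gap: 0.093
```

Request:
drive_tool --pt "0 0 0 0 0 0 1"

```text
time_s: 15.3
eef_pos: [600.1, 93.0, 151.2]
ee_rot: [-0.425, 2.738, -1.193]
contact_force: [0.5, -0.6, -3.1]
finger_gap: 0.091
```

```bash
python3 look.py w13
```

```text
15.3 [ 0.87  0.44 -0.55  0.73 -1.21 -2.62] ('stand-frame tcp', array([ 47.23,  -0.75, 151.2 ]), 'rot', array([47.11, -0.1 ,  0.04]), 'F', array([ 0.67,  0.27, -3.1 ]), 'gap', 8.042240018441772)
```

View pics/w13c.png

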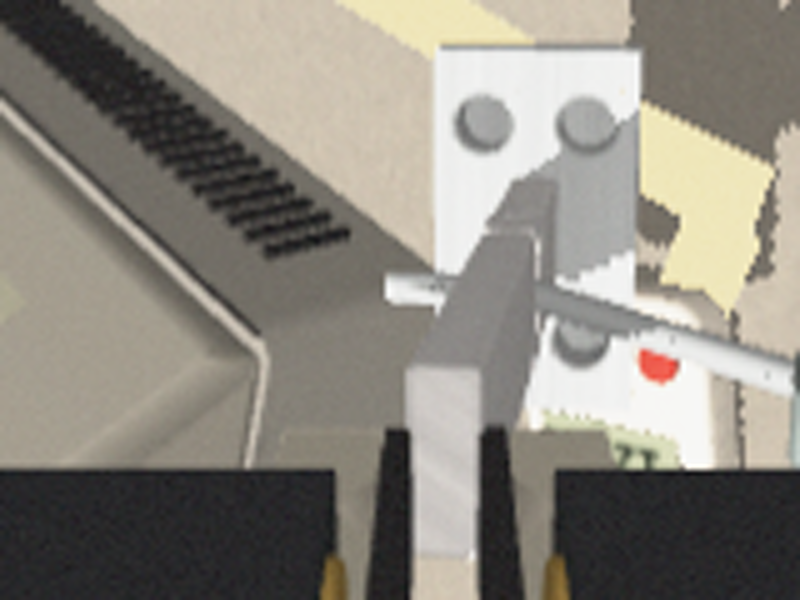

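```bash
DEL=8.8 python3 rows.py 3.6,4.8,38.5 4.2,5.9,39 4.75,6.79,39.5 6.3,8.1,40; python3 -c "
from plan import clear
for d in (-1,0,1):
  for t in (38,40): print(d,t,[round(clear(s*.766-.643*(2.15+d),s*.643+.766*(2.15+d),t),2) for s in (6,8,10,14,18,22,26,30,34)])"
```

```text
u,v,th [ 2.85  3.73 38.3 ] rot [47.1  -0.12  0.06] [ 47.26  -0.72 151.34] F [-0.14  0.19 -2.43] 8.262466254655552 15.35 clr 2.84
3.6,4.8,38.5 clr 2.51 [0.0011, 0.0005, -0.0005] [0.0002, -0.0028, -0.0005]
4.2,5.9,39 clr 2.09 [0.0039, 0.0005, -0.0005] [0.0002, -0.0047, -0.0015]
4.75,6.79,39.5 clr 1.81 [0.0067, 0.0005, -0.0005] [0.0002, -0.0062, -0.0023]
6.3,8.1,40 clr 1.84 [0.0094, 0.0005, -0.0005] [0.0002, -0.0101, -0.0019]
-1 38 [np.float64(2.27), np.float64(0.96), np.float64(0.7), np.float64(0.84), np.float64(0.98), np.float64(2.03), np.float64(2.67), np.float64(2.72), np.float64(4.4)]
-1 40 [np.float64(2.57), np.float64(1.23), np.float64(0.85), np.float64(0.85), np.float64(0.85), np.float64(1.77), np.float64(2.84), np.float64(2.93), np.float64(4.69)]
0 38 [np.float64(1.68), np.float64(1.68), np.float64(1.67), np.float64(1.67), np.float64(1.67), np.float64(1.67), np.float64(1.67), np.float64(1.73), np.float64(3.67)]
0 40 [np.float64(1.85), np.float64(1.85), np.float64(1.85), np.float64(1.85), np.float64(1.85), np.float64(1.85), np.float64(1.84), np.float64(1.95), np.float64(3.96)]
1 38 [np.float64(0.68), np.float64(0.68), np.float64(0.68), np.float64(0.67), np.float64(0.67), np.float64(0.67), np.float64(0.67), np.float64(0.74), np.float64(3.01)]
1 40 [np.float64(0.85), np.float64(0.85), np.float64(0.85), np.float64(0.85), np.float64(0.85), np.float64(0.85), np.float64(0.84), np.float64(0.97), np.float64(3.31)]
```

Force is clean. Moving up the tip in small steps and checking the force as I go.

Request:
drive_tool --pt "0.001 0 0 0 -0.0028 -0.0005 1" --pt "0.0039 0 0 0 -0.0047 -0.0015 1" --pt "0.0067 0 0 0 -0.0062 -0.0023 1" --pt "0.0067 0 0 0 -0.0062 -0.0023 1"

```text
time_s: 15.85
eef_pos: [600.3, 92.0, 153.6]
ee_rot: [-0.423, 2.723, -1.222]
contact_force: [0.8, 0.6, -2.4]
finger_gap: 0.091
```

```bash
DEL=8.9 python3 rows.py 4.75,6.79,39.5 6.3,8.1,39.5 7.8,9.4,39.5 9.4,10.7,39.5 11,12,39.5
```

```text
u,v,th [ 4.69  6.61 39.44] rot [48.34 -0.1   0.04] [ 48.28  -0.82 153.63] F [-0.31  0.93 -2.39] 7.982916474387678 15.85 clr 1.91
4.75,6.79,39.5 clr 1.81 [0.0003, 0.0004, -0.0004] [-0.0001, -0.0003, -0.0002]
6.3,8.1,39.5 clr 1.80 [0.0003, 0.0004, -0.0004] [-0.0001, -0.0053, 0.0005]
7.8,9.4,39.5 clr 1.77 [0.0003, 0.0004, -0.0004] [-0.0001, -0.0103, 0.0011]
9.4,10.7,39.5 clr 1.80 [0.0003, 0.0004, -0.0004] [-0.0001, -0.0154, 0.002]
11,12,39.5 clr 1.83 [0.0003, 0.0004, -0.0004] [-0.0001, -0.0204, 0.0028]
```

Request:
drive_tool --pt "0 0 0 0 -0.0026 0.0002 1" --pt "0 0 0 0 -0.0053 0.0005 1" --pt "0 0 0 0 -0.0053 0.0005 1"

```text
time_s: 16.23
eef_pos: [600.9, 90.4, 155.3]
ee_rot: [-0.422, 2.723, -1.221]
contact_force: [-0.3, -0.5, -2.0]
finger_gap: 0.092
```

Request:
drive_tool --pt "0 0 0 0 -0.0025 0.0003 1" --pt "0 0 0 0 -0.005 0.0006 1" --pt "0 0 0 0 -0.005 0.0006 1"

```text
time_s: 16.6
eef_pos: [601.4, 89.0, 156.6]
ee_rot: [-0.422, 2.723, -1.221]
contact_force: [0.8, -1.0, -3.0]
finger_gap: 0.097
```

```bash
DEL=8.9 python3 rows.py 7.8,9.4,39.5 9.4,10.7,39.5 11,12,39.5;  python3 look.py w14
```

```text
u,v,th [ 7.85  9.54 39.42] rot [48.32 -0.11  0.06] [ 51.46  -0.78 156.58] F [ 1.18  0.47 -3.01] 8.510363851236173 16.6 clr 1.69
7.8,9.4,39.5 clr 1.77 [0.0004, 0.0004, -0.0005] [0.0, 0.0005, 0.0001]
9.4,10.7,39.5 clr 1.80 [0.0004, 0.0004, -0.0005] [0.0, -0.0046, 0.0009]
11,12,39.5 clr 1.83 [0.0004, 0.0004, -0.0005] [0.0, -0.0097, 0.0017]
16.6 [ 0.87  0.44 -0.55  0.74 -1.23 -2.62] ('stand-frame tcp', array([ 51.46,  -0.78, 156.58]), 'rot', array([48.32, -0.11,  0.06]), 'F', array([ 1.18,  0.47, -3.01]), 'gap', 8.510363851236173)
```

View pics/w14c.png

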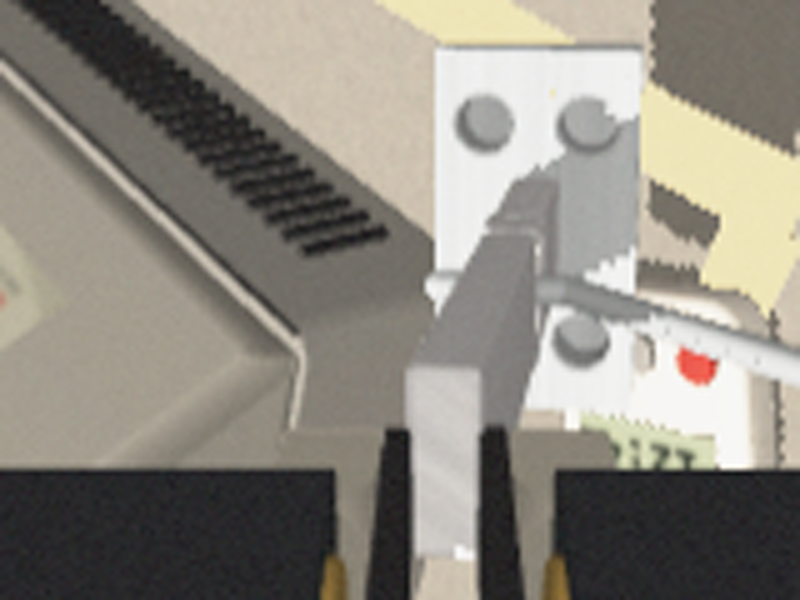

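Request:
drive_tool --pt "0 0 0 0 -0.0025 0.0004 1" --pt "0 0 0 0 -0.005 0.0009 1" --pt "0 0 0 0 -0.0075 0.0013 1" --pt "0 0 0 0 -0.0097 0.0017 1" --pt "0 0 0 0 -0.0097 0.0017 1"

```text
time_s: 17.27
eef_pos: [602.3, 86.0, 159.0]
ee_rot: [-0.422, 2.723, -1.221]
contact_force: [-0.5, 0.6, -2.9]
finger_gap: 0.092
```

```bash
DEL=8.9 python3 rows.py 11,12,39.5 14,14.5,39.5 17,17,39.5 20,19.6,39.5 24,22.9,39.5;  python3 look.py w15
```

```text
u,v,th [10.93 11.98 39.42] rot [48.32 -0.11  0.06] [ 54.54  -0.81 159.01] F [-0.69 -0.28 -2.93] 8.096628084135329 17.275 clr 1.80
11,12,39.5 clr 1.83 [0.0004, 0.0004, -0.0005] [-0.0, 0.0, 0.0001]
14,14.5,39.5 clr 1.85 [0.0004, 0.0004, -0.0005] [-0.0, -0.0096, 0.0015]
17,17,39.5 clr 1.86 [0.0004, 0.0004, -0.0005] [-0.0, -0.0193, 0.0029]
20,19.6,39.5 clr 1.80 [0.0004, 0.0004, -0.0005] [-0.0001, -0.0291, 0.0042]
24,22.9,39.5 clr 3.31 [0.0004, 0.0004, -0.0005] [-0.0001, -0.042, 0.0062]
17.275 [ 0.86  0.43 -0.55  0.74 -1.23 -2.62] ('stand-frame tcp', array([ 54.54,  -0.81, 159.01]), 'rot', array([48.32, -0.11,  0.06]), 'F', array([-0.69, -0.28, -2.93]), 'gap', 8.096628084135329)
```

View pics/w15c.png

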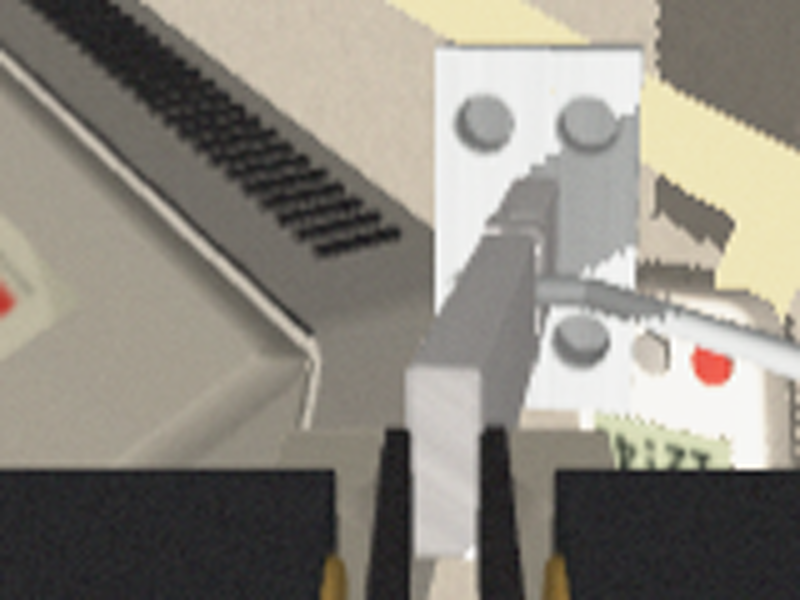

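No shift in the grip and no extra force, and the tip is now inside the window. Drawing on.

Request:
drive_tool --pt "0 0 0 0 -0.003 0.0005 1" --pt "0 0 0 0 -0.006 0.001 1" --pt "0 0 0 0 -0.0096 0.0015 1" --pt "0 0 0 0 -0.0096 0.0015 1"

```text
time_s: 17.82
eef_pos: [603.2, 83.2, 161.6]
ee_rot: [-0.422, 2.723, -1.221]
contact_force: [-0.7, -0.8, -2.4]
finger_gap: 0.09
```

Request:
drive_tool --pt "0 0 0 0 -0.003 0.0005 1" --pt "0 0 0 0 -0.006 0.001 1" --pt "0 0 0 0 -0.0097 0.0014 1" --pt "0 0 0 0 -0.0097 0.0014 1"

```text
time_s: 18.32
eef_pos: [604.1, 80.3, 164.1]
ee_rot: [-0.422, 2.723, -1.221]
contact_force: [0.1, 0.8, -3.6]
finger_gap: 0.089
```

```bash
DEL=8.9 python3 rows.py 17,17,39.5 20,19.6,39.5 24,22.9,39.5 30,28,39.5 40,36,39.5;  python3 look.py w16
```

```text
u,v,th [16.94 17.02 39.42] rot [48.32 -0.11  0.06] [ 60.54  -0.8  164.06] F [-0.69  0.38 -3.6 ] 7.804789727266789 18.325 clr 1.80
17,17,39.5 clr 1.86 [0.0004, 0.0004, -0.0005] [-0.0, 0.0001, 0.0001]
20,19.6,39.5 clr 1.80 [0.0004, 0.0004, -0.0005] [-0.0, -0.0097, 0.0014]
24,22.9,39.5 clr 3.31 [0.0004, 0.0004, -0.0005] [-0.0, -0.0226, 0.0034]
30,28,39.5 clr 9.85 [0.0004, 0.0004, -0.0005] [-0.0001, -0.0421, 0.0061]
40,36,39.5 clr 22.24 [0.0004, 0.0004, -0.0005] [-0.0001, -0.0736, 0.0115]
18.325 [ 0.85  0.43 -0.55  0.75 -1.23 -2.61] ('stand-frame tcp', array([ 60.54,  -0.8 , 164.06]), 'rot', array([48.32, -0.11,  0.06]), 'F', array([-0.69,  0.38, -3.6 ]), 'gap', 7.804789727266789)
```

View pics/w16c.png

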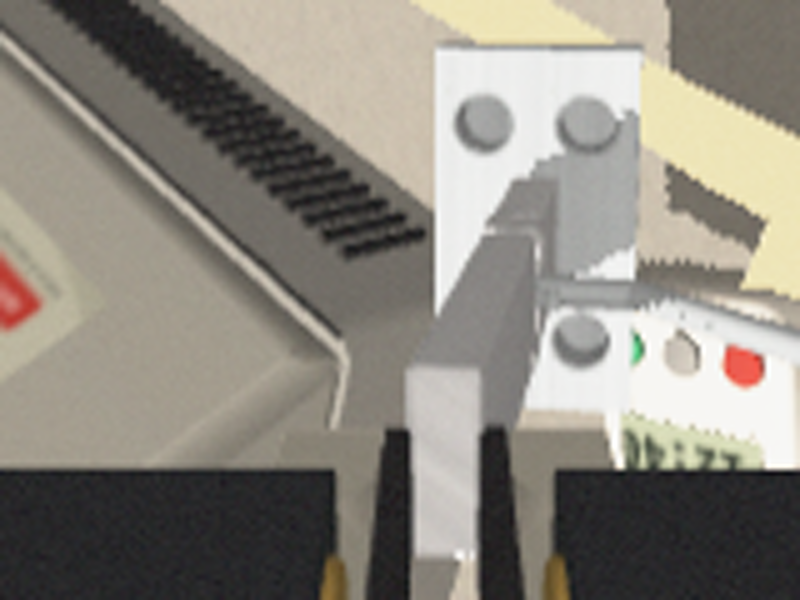

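Request:
drive_tool --pt "0 0 0 0 -0.005 0.0007 1" --pt "0 0 0 0 -0.0097 0.0014 1" --pt "0 0 0 0 -0.016 0.0024 1" --pt "0 0 0 0 -0.0226 0.0034 1" --pt "0 0 0 0 -0.0226 0.0034 1"

```text
time_s: 19.0
eef_pos: [606.3, 73.5, 170.0]
ee_rot: [-0.422, 2.723, -1.221]
contact_force: [0.0, 0.2, -2.3]
finger_gap: 0.094
```

Request:
drive_tool --pt "0 0 0 0 -0.007 0.001 1" --pt "0 0 0 0 -0.014 0.002 1" --pt "0 0 0 0 -0.022 0.003 1" --pt "0 0 0 0 -0.032 0.005 1" --pt "0 0 0 0 -0.05 0.008 1"

```text
time_s: 19.62
eef_pos: [611.0, 58.5, 182.8]
ee_rot: [-0.423, 2.723, -1.221]
contact_force: [0.4, 0.1, -2.4]
finger_gap: 0.091
```

```bash
DEL=8.9 python3 rows.py 40,36,39.5;  python3 look.py w17; python3 -c "
import cv2
from station import bot
a=bot.grab_frame('scene');b=bot.grab_frame('top')
import numpy as np
cv2.imwrite('pics/st17.png',np.hstack([cv2.resize(a[110:240,200:330],None,fx=3,fy=3),cv2.resize(b[110:240,170:300],None,fx=3,fy=3)]))
cv2.imwrite('pics/top17.png',b)"
```

```text
u,v,th [39.84 35.73 39.43] rot [48.33 -0.1   0.04] [ 83.44  -0.84 182.77] F [ 0.05  0.45 -2.36] 8.04798043691931 19.625 clr 21.96
40,36,39.5 clr 22.24 [0.0004, 0.0004, -0.0004] [-0.0001, -0.0006, -0.0002]
19.625 [ 0.82  0.39 -0.56  0.77 -1.23 -2.58] ('stand-frame tcp', array([ 83.44,  -0.84, 182.77]), 'rot', array([48.33, -0.1 ,  0.04]), 'F', array([ 0.05,  0.45, -2.36]), 'gap', 8.04798043691931)
```

View pics/w17c.png

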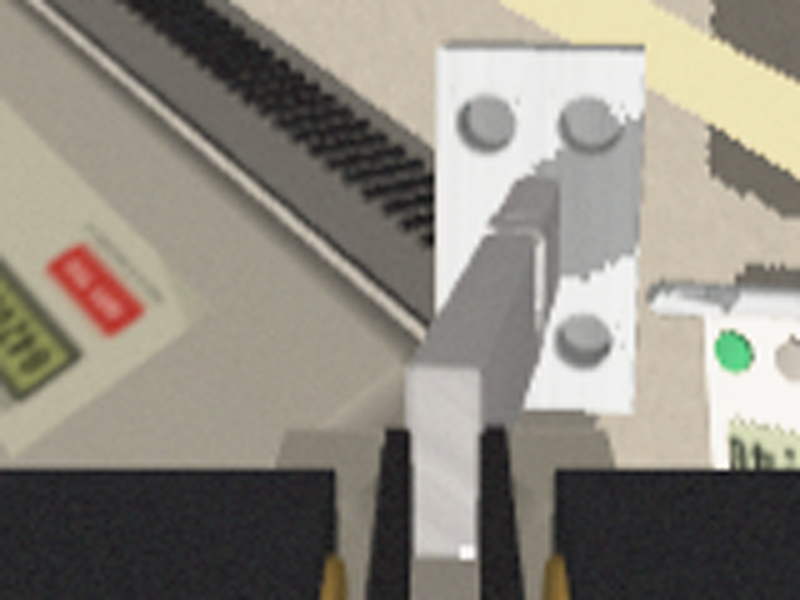

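View pics/st17.png

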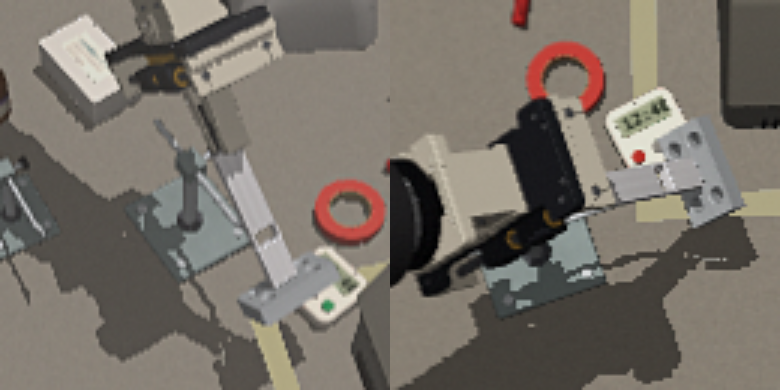

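Run:
```python
from h import *
o=bot.get_obs();Rt,_=pose(o)
print(delta(Rt,[600,-40,250])); print(delta(toolR(0),[548,-226,240],pc=(Rt,np.array([600,-40,250]))))
print('tray',bot.spot_in('tray','top')[:2]);
```

```text
(array([0., 0., 0.]), array([ 0.1 , -0.28,  0.06]))
(array([-0.27,  0.  , -0.  ]), array([ 0.27, -0.25,  0.32]))
tray [{'location': [549.0, -228.0, 5.5], 'conf': 0.57}]
```

View pics/top17.png

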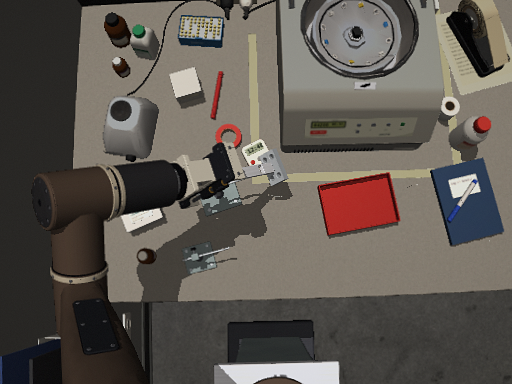

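Request:
drive_tool --pt "0 0 0 0.02 -0.06 0.01 1" --pt "0 0 0 0.04 -0.12 0.02 1" --pt "0 0 0 0.06 -0.18 0.04 1" --pt "0 0 0 0.08 -0.23 0.05 1" --pt "0 0 0 0.1 -0.28 0.06 1"

```text
time_s: 20.45
eef_pos: [600.4, -43.1, 251.3]
ee_rot: [-0.421, 2.723, -1.221]
contact_force: [0.2, -0.1, -2.3]
finger_gap: 0.095
```

Request:
drive_tool --pt "-0.05 0 0 0.04 -0.05 0.04 1" --pt "-0.1 0 0 0.08 -0.1 0.09 1" --pt "-0.15 0 0 0.13 -0.15 0.15 1" --pt "-0.2 0 0 0.19 -0.2 0.22 1" --pt "-0.25 0 0 0.25 -0.25 0.3 1"

```text
time_s: 21.08
eef_pos: [552.5, -221.4, 247.1]
ee_rot: [-0.485, 3.088, -0.083]
contact_force: [1.4, -1.2, -1.9]
finger_gap: 0.094
```

Request:
drive_tool --pt "0 0 0 0 0 0 1" --pt "0 0 0 0 0 0 1"

```text
time_s: 21.32
eef_pos: [551.8, -222.5, 244.8]
ee_rot: [-0.476, 3.094, -0.09]
contact_force: [0.7, 1.0, -3.0]
finger_gap: 0.091
```

```bash
python3 look.py w18
python3 - <<'E'
from h import *
b=bot.grab_frame('top');s=bot.grab_frame('scene');cv2.imwrite('pics/top18.png',b);cv2.imwrite('pics/scene18.png',s)
o=bot.get_obs();print(o['eef_pos'],o['contact_force'],delta(toolR(0),[548,-226,240]))
E
```

```text
21.325 [-0.02  0.18 -0.15  0.06 -1.22 -1.27] ('stand-frame tcp', array([ 333.17, -142.68,  244.78]), 'rot', array([ 3.35, -0.05,  0.21]), 'F', array([-0.74,  0.94, -3.  ]), 'gap', 7.980122208581372)
[ 552.78 -219.19  244.87] [-0.24  0.04 -2.13] (array([-0.02,  0.  ,  0.  ]), array([ 0.02, -0.01,  0.01]))
```

View pics/w18.png

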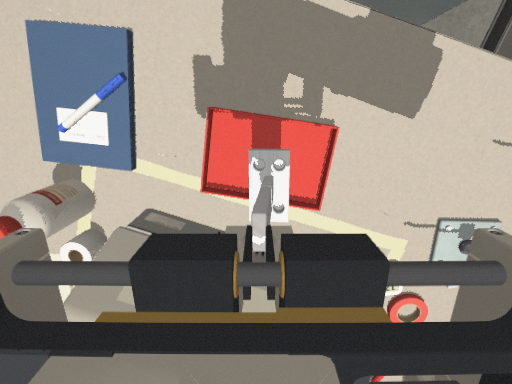

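View pics/scene18.png

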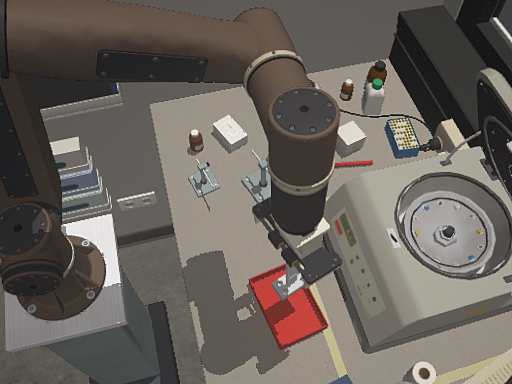

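Run:
```python
from h import *
import pickle
o=pickle.load(open('w18.pkl','rb'));C=cam('wrist',o)
q=onz(C,[(208,107),(338,127),(320,210),(202,192)],31);print(q,q.mean(0))
from lag import lag
o=bot.get_obs();print(o['eef_pos'])
a=cv2.imread('pics/w18.png');cv2.imwrite('pics/w18c.png',cv2.resize(a[140:260,170:330],None,fx=5,fy=5,interpolation=cv2.INTER_CUBIC))
```

```text
[[ 500.95 -326.68   31.  ]
 [ 471.02 -141.8    31.  ]
 [ 596.9  -119.87   31.  ]
 [ 627.76 -304.11   31.  ]] [ 549.16 -223.12   31.  ]
[ 552.78 -219.19  244.87]
```

View pics/w18c.png

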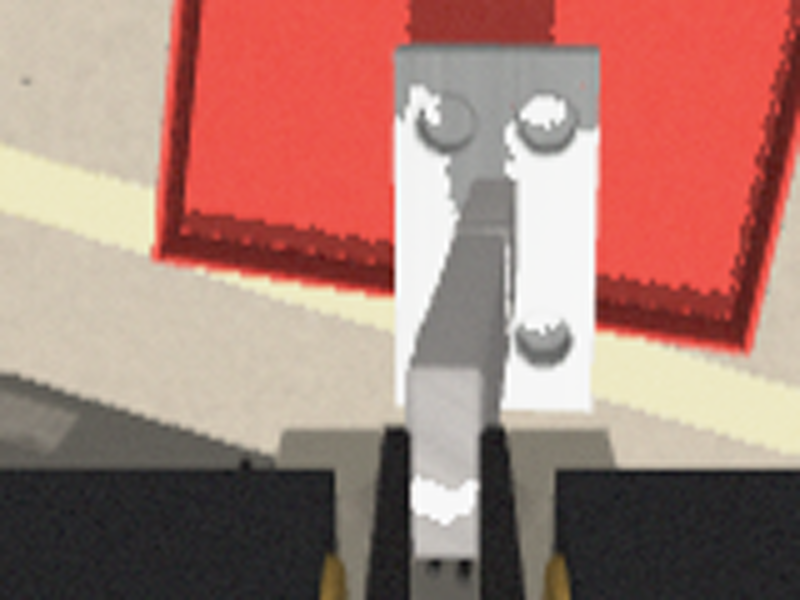

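Run:
```python
from h import *
from lag import lag
x,e=lag([(396,47),(599,47),(410,367),(481,367)]);print(x,e)
d=x[0]+0.47; print('lag',d)
Rt=toolR(d)*R.from_euler('y',2.7,degrees=True)
np.set_printoptions(precision=4,suppress=True)
for z in (240,150,128): print(z,delta(Rt,[552,-223,z]))
```

```text
[ 4.73  2.5  -3.38] [-0.46 -0.12  0.42  0.44 -0.99  0.2   0.97  0.72]
lag 5.202105107971931
240 (array([0.0102, 0.0154, 0.001 ]), array([ 0.0048, -0.0077,  0.0126]))
150 (array([0.0102, 0.0154, 0.001 ]), array([0.005 , 0.0054, 0.2372]))
128 (array([0.0102, 0.0154, 0.001 ]), array([0.0051, 0.0087, 0.2922]))
```

Request:
drive_tool --pt "0.01 0.015 0 0.005 -0.004 0.06 1" --pt "0.01 0.015 0 0.005 -0.002 0.12 1" --pt "0.01 0.015 0 0.005 0.002 0.18 1" --pt "0.01 0.015 0 0.005 0.0054 0.23 1" --pt "0.01 0.015 0 0.005 0.0054 0.237 1"

```text
time_s: 22.1
eef_pos: [551.8, -222.1, 149.0]
ee_rot: [0.481, -3.067, 0.148]
contact_force: [0.6, 0.2, -1.7]
finger_gap: 0.09
```

Request:
drive_tool --pt "0 0 0 0 0 0 1" --pt "0 0 0 0 0 0 1"

```text
time_s: 22.35
eef_pos: [553.1, -223.9, 151.3]
ee_rot: [0.478, -3.072, 0.149]
contact_force: [0.1, 0.5, -2.1]
finger_gap: 0.097
```

```bash
python3 look.py w19; python3 -c "
from h import *
o=bot.get_obs();print(o['eef_pos'],o['contact_force'])
b=bot.grab_frame('top');s=bot.grab_frame('scene')
cv2.imwrite('pics/st19.png',np.hstack([cv2.resize(s[230:360,220:350],None,fx=3,fy=3),cv2.resize(b[130:260,290:420],None,fx=3,fy=3)]))"
```

```text
22.35 [ 0.01  0.25 -0.3   0.12 -1.04 -1.33] ('stand-frame tcp', array([ 334.83, -141.86,  151.32]), 'rot', array([5.17, 2.49, 0.02]), 'F', array([-0.48,  0.27, -2.08]), 'gap', 8.55306063299994)
[ 552.93 -224.07  151.21] [-1.23  0.31 -2.25]
```

View pics/w19.png

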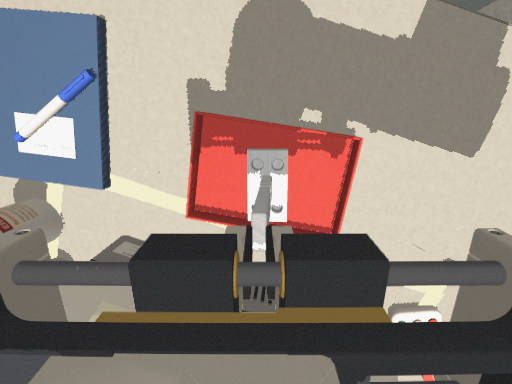

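View pics/st19.png

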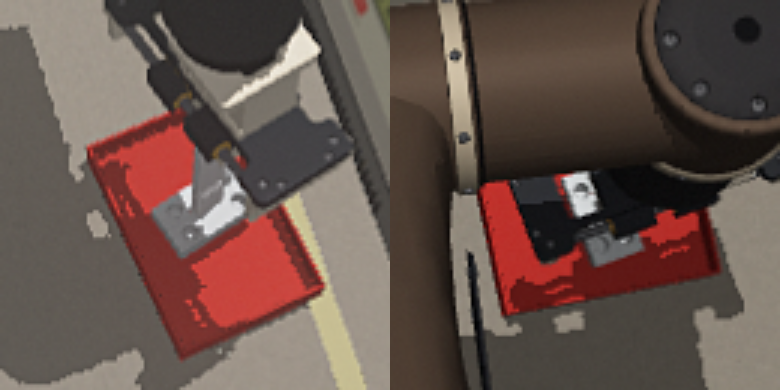

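Request:
drive_tool --pt "0 0 0 0 0.001 0.015 1" --pt "0 0 0 0 0.002 0.035 1" --pt "0 0 0 0 0.003 0.052 1" --pt "0 0 0 0 0.0039 0.063 1" --pt "0 0 0 0 0.0039 0.063 1"

```text
time_s: 23.12
eef_pos: [551.0, -225.4, 124.4]
ee_rot: [0.475, -3.07, 0.148]
contact_force: [-0.7, -0.0, -2.1]
finger_gap: 0.092
```

Request:
drive_tool --pt "0 0 0 0 0 0.0025 1" --pt "0 0 0 0 0 0.0025 1"

```text
time_s: 23.38
eef_pos: [551.5, -225.5, 124.1]
ee_rot: [0.476, -3.071, 0.148]
contact_force: [-0.7, 0.4, -2.5]
finger_gap: 0.092
```

Request:
drive_tool --pt "0 0 0 0 0 0.0025 1" --pt "0 0 0 0 0 0.0025 1"

```text
time_s: 23.62
eef_pos: [551.3, -225.5, 123.0]
ee_rot: [0.476, -3.071, 0.148]
contact_force: [0.2, -0.0, -2.9]
finger_gap: 0.094
```

Request:
drive_tool --pt "0 0 0 0 0 0.0025 1" --pt "0 0 0 0 0 0.0025 1"

```text
time_s: 23.88
eef_pos: [551.3, -225.7, 121.9]
ee_rot: [0.475, -3.071, 0.148]
contact_force: [0.3, 0.3, -3.0]
finger_gap: 0.093
```

Request:
drive_tool --pt "0 0 0 0 0 0.0025 1" --pt "0 0 0 0 0 0.0025 1"

```text
time_s: 24.12
eef_pos: [551.8, -225.9, 121.3]
ee_rot: [0.476, -3.071, 0.149]
contact_force: [-0.0, 0.4, -0.0]
finger_gap: 0.098
```

Request:
drive_tool --pt "0 0 0 0 0 0.0025 1" --pt "0 0 0 0 0 0.0025 1"

```text
time_s: 24.38
eef_pos: [552.6, -226.1, 121.0]
ee_rot: [0.477, -3.073, 0.15]
contact_force: [1.8, 0.4, 5.7]
finger_gap: 0.093
```

Request:
drive_tool --pt "0 0 0 0 0 0.0025 1" --pt "0 0 0 0 0 0.0025 1"

```text
time_s: 24.62
eef_pos: [553.3, -226.3, 120.7]
ee_rot: [0.477, -3.074, 0.151]
contact_force: [2.5, -1.0, 8.7]
finger_gap: 0.095
```

Request:
drive_tool --pt "0 0 0 0 0 -0.0025 1" --pt "0 0 0 0 0 -0.0025 1" --force 15

```text
time_s: 24.88
eef_pos: [552.3, -226.1, 120.8]
ee_rot: [0.477, -3.072, 0.15]
contact_force: [2.8, -0.8, 6.0]
finger_gap: 0.108
```

```bash
python3 look.py w20
```

```text
24.875 [ 0.01  0.28 -0.34  0.12 -0.97 -1.34] ('stand-frame tcp', array([ 336.69, -143.29,  120.85]), 'rot', array([5.19, 2.48, 0.06]), 'F', array([1.58, 2.43, 6.05]), 'gap', 9.481291989656839)
```

View pics/w20c.png

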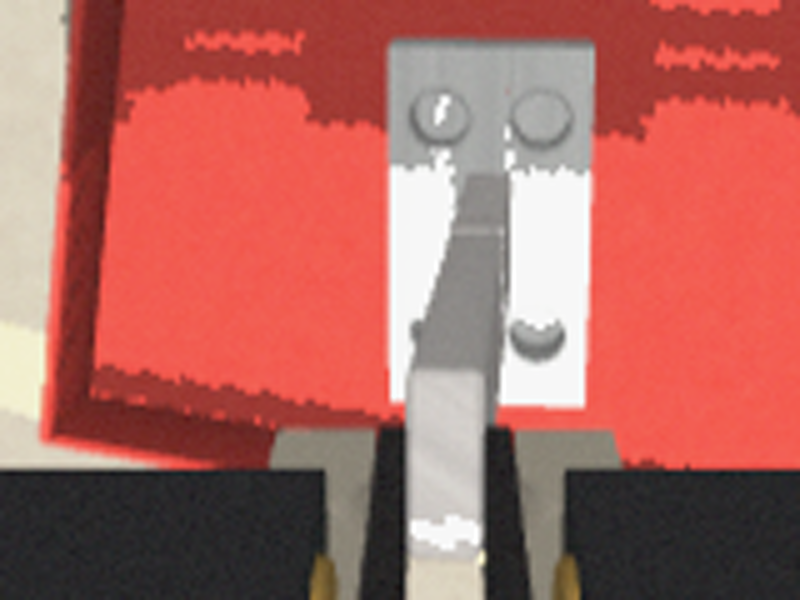

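Request:
drive_tool --pt "0 0 0 0 0 0 0.88" --pt "0 0 0 0 0 0 0.85" --pt "0 0 0 0 0 0 0.8" --pt "0 0 0 0 0 0 0.7" --pt "0 0 0 0 0 0 0.5"

```text
time_s: 25.55
eef_pos: [551.1, -225.8, 119.8]
ee_rot: [0.475, -3.07, 0.148]
contact_force: [-0.2, -0.2, -0.3]
finger_gap: 0.352
```

Request:
drive_tool --pt "0 0 0 0 0 0 0.2" --pt "0 0 0 0 0 0 0" --pt "0 0 0 0 0 0 0" --pt "0 0 0 0 0 0 0"

```text
time_s: 26.05
eef_pos: [551.3, -225.9, 120.0]
ee_rot: [0.476, -3.071, 0.148]
contact_force: [0.2, 0.3, -0.2]
finger_gap: 0.809
```

```bash
python3 look.py w21
```

```text
26.05 [ 0.01  0.28 -0.34  0.12 -0.97 -1.34] ('stand-frame tcp', array([ 336.19, -144.14,  120.  ]), 'rot', array([5.13, 2.58, 0.09]), 'F', array([-0.25,  0.25, -0.18]), 'gap', 71.23242830111786)
```

View pics/w21.png

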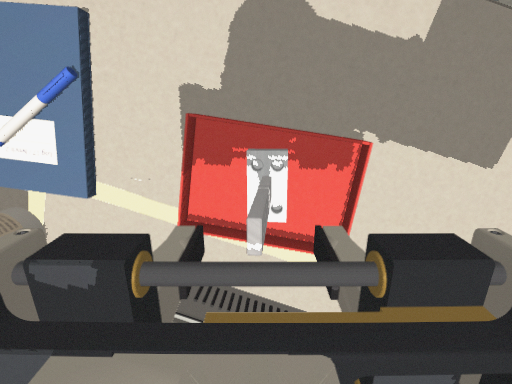

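The carrier stands free between the open fingers. Retreating straight up.

Request:
drive_tool --pt "0 0 0 0 -0.002 -0.05 0" --pt "0 0 0 0 -0.004 -0.1 0" --pt "0 0 0 0 -0.008 -0.17 0" --pt "0 0 0 0 -0.01 -0.24 0" --pt "0 0 0 0 -0.015 -0.3 0"

```text
time_s: 26.72
eef_pos: [555.1, -219.6, 241.1]
ee_rot: [0.476, -3.071, 0.148]
contact_force: [-0.2, 0.7, 0.3]
finger_gap: 1.001
```

Request:
drive_tool --pt "0 0 0 0.08 0 0 0" --pt "0 0 0 0.08 0 0 0" --pt "0 0 0 0.08 0 0 0"

```text
time_s: 27.1
eef_pos: [524.7, -229.3, 241.5]
ee_rot: [0.475, -3.071, 0.148]
contact_force: [0.1, 1.3, 0.2]
finger_gap: 0.998
```

```bash
python3 look.py w22
python3 - <<'E'
from h import *
import pickle
b=bot.grab_frame('top');s=bot.grab_frame('scene')
cv2.imwrite('pics/st22.png',np.hstack([cv2.resize(s[230:360,220:350],None,fx=3,fy=3),cv2.resize(b[130:260,290:420],None,fx=3,fy=3)]))
print(bot.spot_in('carrier','scene')[:1],bot.spot_in('tray','wrist')[:1],bot.spot_in('timer','scene')[:1])
E
```

```text
27.1 [ 0.    0.15 -0.21  0.11 -1.22 -1.3 ] ('stand-frame tcp', array([ 331.42, -170.57,  241.46]), 'rot', array([5.13, 2.56, 0.1 ]), 'F', array([-1.18,  0.52,  0.2 ]), 'gap', 87.81679054496597)
[{'location': [540.8, -234.8, 20.3], 'conf': 0.63}] [{'location': [550.0, -216.5, -0.9], 'conf': 0.91}] [{'location': [707.9, 22.7, 15.0], 'conf': 0.46}]
```

View pics/w22.png

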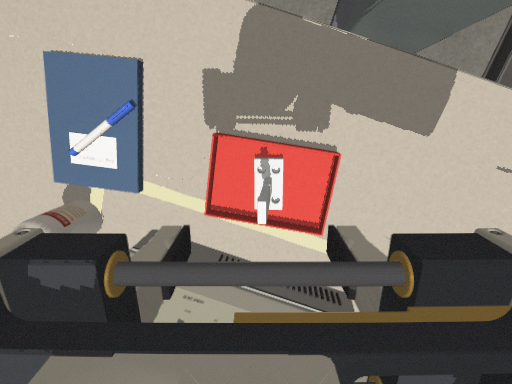

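View pics/st22.png

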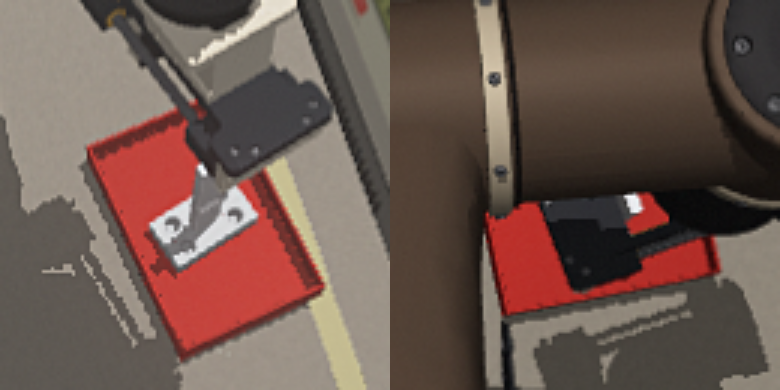

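The carrier stands upright near the tray's centre, the tray is where it was, and the gripper is clear. Handing in.

```bash
python3 -c "
from station import bot
print(bot.finish_job())"
```

```text
the job is handed in; nothing more can be done
None
```

I took the carrier off the larger stand's barbed hook and set it standing upright in the red tray. Then I let go and handed the job in at about 27 s of the 58 s allowed. No verdict was reported.

**Method:** I raised the carrier 4 mm and slid it out. A light touch and the wrist pictures put the bend about 74 mm out from the rod's clamp point. I tilted it to about 39° and drew it off along the tip. The force showed little beyond the carrier's own weight of about 2.5 N, apart from about 1 N at that touch. I lowered it in 1 mm steps, with about 9 N measured on touching the tray floor, and released it slowly.

**Last checks:**
- **Carrier:** the pictures show it upright on the tray floor near the centre.
- **Tray:** it looks unmoved in the final scene picture.
- **Gripper:** it is open, about 120 mm above where it let go, with no contact force beyond about 1 N of noise.

**What disagreed or may count against the run:**
- **Force spike:** early on, a look-around tilt in free air ran joint 3 to its limit (-1.02 rad). The force reading at the end of that call was about 165 N and dropped back at once. No contact was visible, but if that counts as wrist force or joint range, it breaks the limits and the run has failed.
- **Carrier slipped in the grip:** it swung about 8 to 9° under its own weight when tilted. I raised the grip to 50 N and allowed for the lag.
- **Timer:** the network placed it about 24 mm from my first estimate, just under the 25 mm limit, but with low confidence (0.46). Nothing touched it in any picture I looked at.

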